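# Find the trolley wheel with the binding bearing

### The job

Spin each of the three wheels in the test stand by hand, at least a third of a turn each in one direction, with a light fingertip on its face (never more than 12 N), and feel which one binds; the other two run free. Only after all three have been tried, lift the binding unit out by its axle and set it gently down, upright, flat inside the rework tray. Leave the two free-running units seated in their pockets and everything else undisturbed.

Things in the scene. Friction and masses are not known exactly. Their poses are not given: they have to be found in the camera images.
- binding_unit (a joint): the wheel unit that binds, standing in an unknown pocket. The number is only the angle of a sleeve stuck inside its axle (rad): it tells nothing and never changes. The unit's origin: centre of its underside, z up
- free_unit_1 (a joint): a wheel unit that runs free, standing in an unknown pocket. The number is only the angle of a sleeve stuck inside its axle (rad): it tells nothing and never changes. The unit's origin: centre of its underside, z up
- free_unit_2 (a joint): a wheel unit that runs free, standing in an unknown pocket. The number is only the angle of a sleeve stuck inside its axle (rad): it tells nothing and never changes. The unit's origin: centre of its underside, z up
- wheel_1 (a joint): turn of one of the three wheels, pocket unknown (see which number changes), rad, counter-clockwise from above positive, no stops; starts within 0.3 of 0. Pressed down, a wheel gives from about 2.5 N, 1 mm per 3 N, solid after 6 mm; a fingertip on the face drives it by friction, near 1. Free: drag 0.001 N m, coasts a second or more. Binding: 0.06 N m (1.5 N at 40 mm radius), stops when let go
- wheel_2 (a joint): turn of one of the three wheels, pocket unknown (see which number changes), rad, counter-clockwise from above positive, no stops; starts within 0.3 of 0. Pressed down, a wheel gives from about 2.5 N, 1 mm per 3 N, solid after 6 mm; a fingertip on the face drives it by friction, near 1. Free: drag 0.001 N m, coasts a second or more. Binding: 0.06 N m (1.5 N at 40 mm radius), stops when let go
- wheel_3 (a joint): turn of one of the three wheels, pocket unknown (see which number changes), rad, counter-clockwise from above positive, no stops; starts within 0.3 of 0. Pressed down, a wheel gives from about 2.5 N, 1 mm per 3 N, solid after 6 mm; a fingertip on the face drives it by friction, near 1. Free: drag 0.001 N m, coasts a second or more. Binding: 0.06 N m (1.5 N at 40 mm radius), stops when let go
- pocket_left (a point): centre of the floor of the stand's left pocket (+125 along the stand's y), axes as the stand; the underside centre of the unit standing there. Unit, about 0.75 kg: hollow cast base 100 x 100 x 24 high; fixed plain round axle, diameter 22, to 90 high: lift by it; round it a flat solid steel wheel, diameter 110, 16 thick, its face 54 high, give or take 7 by an unseen setting: find it by touch
- pocket_middle (a point): centre of the floor of the stand's middle pocket (0 along the stand's y), axes as the stand; the underside centre of the unit standing there. Unit, about 0.75 kg: hollow cast base 100 x 100 x 24 high; fixed plain round axle, diameter 22, to 90 high: lift by it; round it a flat solid steel wheel, diameter 110, 16 thick, its face 54 high, give or take 7 by an unseen setting: find it by touch
- pocket_right (a point): centre of the floor of the stand's right pocket (-125 along the stand's y), axes as the stand; the underside centre of the unit standing there. Unit, about 0.75 kg: hollow cast base 100 x 100 x 24 high; fixed plain round axle, diameter 22, to 90 high: lift by it; round it a flat solid steel wheel, diameter 110, 16 thick, its face 54 high, give or take 7 by an unseen setting: find it by touch
- stand: fixed aluminium test stand, 120 (x) x 375 (y). Origin: centre of its underside. Plate 8 thick with three square pockets in a row along its y axis; pocket walls rise to 26 above the table; 2 mm of play on each side of a unit's base. One of three look-alike units stands in each pocket, any unit in any pocket
- tray: rework tray: fixed shallow open sheet-steel tray, 190 x 190, 30 high, walls 5, floor 5 thick, empty, to the left or to the right of the stand. Origin: centre of its underside
- angle_plate: bystander: fixed grey iron angle plate, 120 x 140, 104 high, on the other side of the stand from the tray; origin under its centre
- spacer: bystander: loose brass ring, outer diameter 52, 22 high; origin under its centre
- spanner: bystander: loose steel spanner lying on the table; origin under its middle
- oil_bottle: bystander: loose plastic bottle, diameter 56, 150 high; origin under its centre
- bar_end: bystander: loose upright steel bar end, diameter 38, 60 high; origin under its centre
- pin_cup: bystander: loose plastic cup, diameter 70, 70 high; origin under its centre
- parallel: bystander: loose steel block 30 x 100 x 20 high, lying; origin under its centre
There are look-alikes about, which are no part of the job. What is shaped like the part that bears free_unit_1 but blue or yellow is not meant.

How it is judged:
By the outcome, as a careful person would: the job done as asked, in the order asked, and still so for the second after the job is handed in, with the robot touching nothing.
It also fails if it takes over 66 s, if anything falls off the work surface, if the arm or the gripper's body presses on something with over 40 N, if the wrist force passes 120 N, or if a joint passes its speed limit or range.

### The arm

A 7-joint arm with a two-finger parallel gripper is mounted at the origin on the work surface. World frame = base frame: x ahead of the robot, y to its left, z up, the work surface at z = 0. Lengths are in m, angles in rad, forces in N, time in s.
With the tool pointing down it reaches from about 0.35 to 0.9 m from the base axis. Payload 19.9 kg.
Tool frame: the origin (TCP) lies on the mounting face of the last link; the fingertips stand 199 mm ahead of it and the grasp point (between the pads) lies 180 mm ahead of it; z points along the fingers, y is the direction in which the jaws open and shut (so a half turn about z gives the same grasp; the last joint's range is limited). The gripper opens to 94 mm and grips with 3 to 60 N. Pads are 16 mm wide; open, the fingers measure 119 mm over their backs; the gripper's body (75 mm by 177 mm) begins 78 mm behind the grasp point.
Start: joints at [-1.214, 0.417, -0.01, 1.614, 0.005, 1.111, -0.053], TCP at [0.242, 0.576, 0.405] pointing down, gripper open.
Joint ranges: [-2.81, 2.81], [-0.39, 2.02], [-1.27, 1.25], [0.06, 2.57], [-1.19, 4.33], [0.19, 2], [-2.82, 2.82]. Speed limits (rad/s): [1.89, 1.89, 2.39, 2.39, 3.01, 3.01, 3.01].

### API

Orientations are given as a 3x3 rotation matrix whose columns are the frame's x, y, z axes.
In Python, from rig import manip gives the robot as it stands.
- The arm moves only by the tool move_arm, never from a script. Its argument "rows" is a list of rows, each an object of numbers: "x", "y", "z": the shift along the world's x, y, z in units of 25 mm (1.0 is 25 mm); "twist": the turn about the world's z in units of 6 degrees (1.0 is 6 degrees); "gripper": the opening, from 0 (shut) to 1 (fully open). In form: [{"x": .., "y": .., "z": .., "twist": .., "gripper": ..}, ...]. A call has 1 to 10 rows; each row shifts and turns the commanded pose from where the row before left it; what a row does not reach is not made up. A row lasts 1/10 s, in which the tool goes at most 50 mm and 8.59 degrees, less where a joint would pass 70% of its speed; a pose out of reach is approached as far as the arm can. A call is refused whole if a number of a shift passes 1 or a number of a turn 1, either way. A call with a gripper value outside its range is refused whole. The fingers move at their own pace and stop on an object; "force" is the grip in N (left out, the last holds). Time passes only in rows, so rows that do not move let the fingers close. It gives the time, the measured TCP pose, the force and the opening at its end, in the units of the state.
- manip.observe(): the state, without advancing time (a new reading comes with each control period).
- manip.read_camera(name): name is "scene" or "top" or "wrist"; returns the picture (420x560x3 uint8, red, green, blue); there is no depth.
- manip.camera_info(name): a dict with "vfov" (degrees; the focal length in pixels is half the picture's height over the tangent of half this angle, whatever the lens; pixels are square), "cx", "cy" (the principal point, pixels), "R" (3x3) and "t" (3): a world point X has camera coordinates R X + t; the wrist camera has in their place "mount" (4x4, takes a point from camera to tool coordinates, whose origin is the TCP and whose axes are the flange's). Camera axes: x right, y down, z forward; pixel columns grow to the right and rows downward; lengths in m; the calibration is good to about 2 mm. A picture is of the moment at which its call begins: read the wrist's pose just before it. camera_info takes no time and is no camera call.
- manip.job_done(): hands the job in, once; it reports no verdict.
The state is a dict: "clock": time; "joint_pos": joint angles; "dq": joint speeds; "joint_torque": joint torques, N m; "eef_pos": TCP position; "orientation": TCP orientation; "contact_force": force on the tool from outside, world axes, zero at the start; "torque": the same for the moment, N m; "opening": finger opening in m.
Only numpy, scipy, OpenCV 4.12 (cv2) and the standard library are available. Lean on these libraries where they do the work, as an engineer would, in place of code of your own. Each camera call takes 0.05 s, during which the arm holds its last target.

## Working session

There is one attempt and no reset: what is moved stays moved. The work goes in short steps, Python scripts to look and compute and a tool call to move; the robot and the scene stay as the last step left them, time stands still between calls to the robot, and variables do not carry over. Pictures are saved under pics/ and viewed, and the job is handed in when it is done.

Besides the shell and the picture viewer there is one more tool, called after ">>>" by a JSON object that holds its "method" and its "body", one argument or row to a line. move_arm: Moves the arm, as the interface text tells. Its arguments: {"type":"object","properties":{"rows":{"type":"array","items":{"type":"object","properties":{"x":{"type":"number"},"y":{"type":"number"},"z":{"type":"number"},"twist":{"type":"number"},"gripper":{"type":"number"}}}},"force":{"type":"number"}},"required":["rows"]}

```bash
ls; mkdir -p pics; cat > h.py <<'E'
import numpy as np, cv2
from rig import manip
def snap(n,f):
    im=manip.read_camera(n); cv2.imwrite('pics/'+f,im[:,:,::-1].copy()); return im
def ray(name,u,v,z,state=None):
    c=manip.camera_info(name); f=210/np.tan(np.radians(c['vfov'])/2)
    d=np.array([(u-c['cx'])/f,(v-c['cy'])/f,1.])
    if name=='wrist':
        s=state or manip.observe(); M=np.array(c['mount']); Rw=np.array(s['orientation']); 
        o=Rw@M[:3,3]+np.array(s['eef_pos']); d=Rw@M[:3,:3]@d
    else:
        R=np.array(c['R']);t=np.array(c['t']); o=-R.T@t; d=R.T@d
    return o+d*(z-o[2])/d[2]
def proj(name,X,state=None):
    c=manip.camera_info(name); f=210/np.tan(np.radians(c['vfov'])/2)
    R=np.array(c['R']);t=np.array(c['t']); p=R@np.array(X)+t
    return f*p[0]/p[2]+c['cx'],f*p[1]/p[2]+c['cy']
E
python3 - <<'E'
from h import *
s=manip.observe(); print(s)
snap('top','top0.png'); snap('scene','scene0.png')
for n in ('top','scene','wrist'): print(n,manip.camera_info(n))
E
```

```text
pics
{'clock': 0.0, 'joint_pos': array([-1.21449739,  0.4179359 , -0.01031024,  1.61422723,  0.00468177,
        1.11071402, -0.0530013 ]), 'dq': array([-1.65917867e-04,  1.58021347e-05,  3.49318191e-04,  1.06895413e-03,
       -6.58573663e-04,  4.05672982e-04, -1.01540054e-03]), 'joint_torque': array([-6.21334439e-04, -8.51264620e+01,  6.38293885e-01, -4.25981748e+01,
       -4.87301883e-02,  1.89011497e-02,  1.51207173e-04]), 'eef_pos': array([0.2420474 , 0.57605343, 0.40402656]), 'orientation': array([[-9.21918111e-01,  3.87384590e-01, -4.18771158e-04],
       [ 3.87384809e-01,  9.21917348e-01, -1.18885162e-03],
       [-7.44704010e-05, -1.25824942e-03, -9.99999206e-01]]), 'contact_force': array([-0.10962539,  0.4131545 , -0.03663741]), 'torque': array([ 0.01584981, -0.00616266,  0.01559416]), 'opening': 0.09412648530981729}
top {'vfov': 52.43710209499639, 'cx': 274.2202296012887, 'cy': 208.5863856267778, 'R': array([[-0.01019507, -0.9999346 , -0.00518136],
       [-0.99324408,  0.01072558, -0.11554722],
       [ 0.11559523,  0.00396834, -0.99328847]]), 't': array([0.05319309, 0.50772192, 1.28605279])}
scene {'vfov': 54.25072355708855, 'cx': 280.61059750001345, 'cy': 203.61767562107963, 'R': array([[-0.56889247,  0.82231812,  0.01241994],
       [ 0.59756155,  0.42368404, -0.68074373],
       [-0.56505004, -0.37984831, -0.73241635]]), 't': array([ 0.23352867, -0.28745278,  1.42483902])}
wrist {'vfov': 69.35505628181244, 'cx': 275.26660269886145, 'cy': 209.42339437275592, 'mount': array([[-8.58787107e-04, -9.58996427e-01, -2.83416859e-01,
         8.35687833e-02],
       [ 9.99999346e-01, -6.09420036e-04, -9.68026069e-04,
         7.84381540e-04],
       [ 7.55613629e-04, -2.83417505e-01,  9.58996323e-01,
         2.04081953e-02],
       [ 0.00000000e+00,  0.00000000e+00,  0.00000000e+00,
         1.00000000e+00]])}
```

View pics/top0.png

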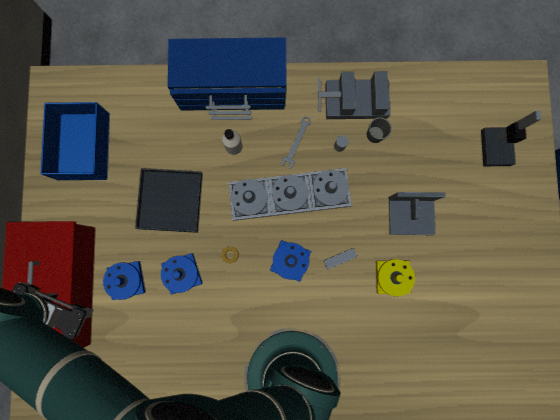

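View pics/scene0.png

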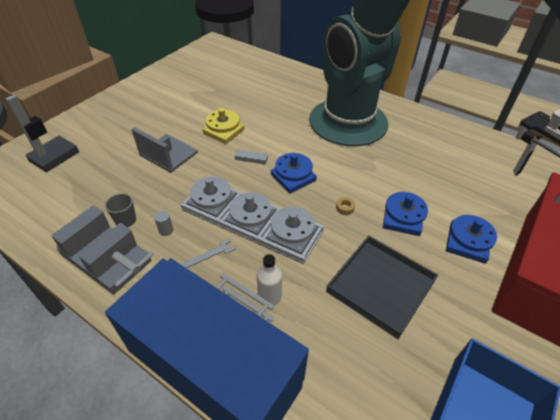

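Three grey units are in the stand at top-view pixels (248,196), (291,192) and (332,186). The tray is at (169,200). The blue and yellow look-alikes at (123,280), (181,273), (291,260) and (396,278) don't count. I'll enlarge the stand and the tray.

```bash
python3 - <<'E'
import cv2
im=cv2.imread('pics/top0.png')
cv2.imwrite('pics/c1.png',cv2.resize(im[160:228,225:360],None,fx=5.9,fy=5.9,interpolation=cv2.INTER_CUBIC))
cv2.imwrite('pics/c2.png',cv2.resize(im[160:240,125:215],None,fx=6,fy=6,interpolation=cv2.INTER_CUBIC))
E
```

```text
(no output)
```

View pics/c1.png

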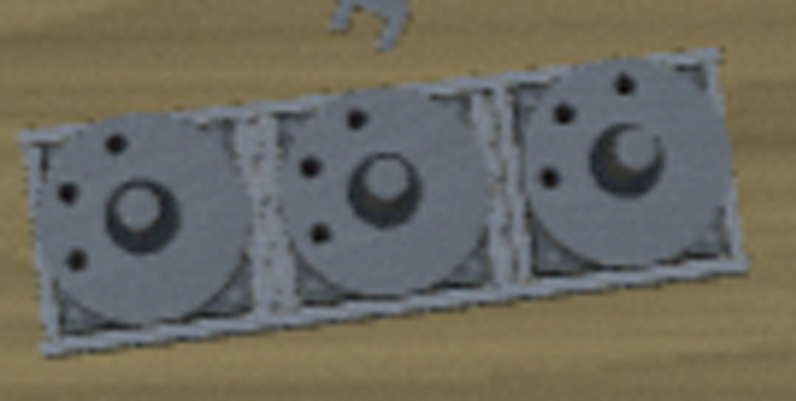

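View pics/c2.png

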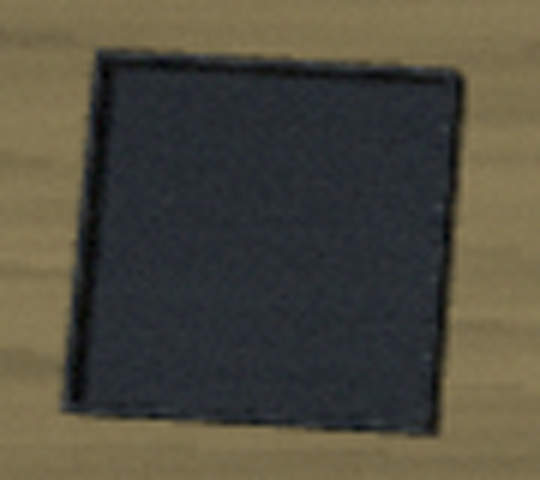

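```bash
python3 - <<'E'
from h import *
S=[ray('top',225+a/5.9,160+b/5.9,.026) for a,b in [(22,133),(718,50),(745,268),(45,352)]]
S=np.array(S);print(S.round(4)); c=S.mean(0);print('stand',c)
d=(S[0]-S[1]+S[3]-S[2]); print(np.linalg.norm(d)/2, np.linalg.norm(S[0]-S[3]),np.linalg.norm(S[1]-S[2]))
yaw=np.arctan2(-d[0],d[1]);print('yaw deg',np.degrees(yaw))
for k in (.125,0,-.125): print(c[:2]+k*np.array([-np.sin(yaw),np.cos(yaw)]))
for a,b,h in [(140,210,.09),(385,180,.09),(637,150,.09)]: print('axle top',ray('top',225+a/5.9,160+b/5.9,.1-.002)[:2])
T=np.array([ray('top',125+a/6,160+b/6,.03) for a,b in [(98,52),(460,72),(438,433),(65,410)]])
print(T.round(4),T.mean(0)); d=T[0]-T[1]; print(np.degrees(np.arctan2(-d[0],d[1])),np.linalg.norm(T[0]-T[1]),np.linalg.norm(T[1]-T[2]))
E
```

```text
[[ 0.5919  0.1889  0.026 ]
 [ 0.6324 -0.1799  0.026 ]
 [ 0.5159 -0.1906  0.026 ]
 [ 0.4756  0.1766  0.026 ]]
stand [ 0.55398528 -0.00125592  0.026     ]
0.37015092210744 0.11693255950584332 0.11695836897058288
yaw deg 6.26372949171216
[0.54034715 0.12299786]
[ 0.55398528 -0.00125592]
[ 0.56762342 -0.1255097 ]
axle top [0.53948632 0.12200998]
axle top [ 5.53240507e-01 -5.60574730e-05]
axle top [ 0.56698037 -0.12582358]
[[0.6382 0.4616 0.03  ]
 [0.6255 0.2729 0.03  ]
 [0.4379 0.2824 0.03  ]
 [0.4517 0.4737 0.03  ]] [0.53832746 0.37265085 0.03      ]
-3.8537176192443297 0.18912644522583888 0.18781307378029052
```

>>> {"method": "move_arm", "body": {
  "rows": [
    {"x": 0.57, "y": -0.98, "z": 0, "gripper": 0},
    {"x": 0.57, "y": -0.98, "z": 0, "gripper": 0},
    {"x": 0.57, "y": -0.98, "z": 0, "gripper": 0},
    {"x": 0.57, "y": -0.98, "z": 0, "gripper": 0},
    {"x": 0.57, "y": -0.98, "z": 0, "gripper": 0},
    {"x": 0.57, "y": -0.98, "z": 0, "gripper": 0},
    {"x": 0.57, "y": -0.98, "z": 0, "gripper": 0},
    {"x": 0.57, "y": -0.98, "z": 0, "gripper": 0},
    {"x": 0.57, "y": -0.98, "z": 0, "gripper": 0},
    {"x": 0.57, "y": -0.98, "z": 0, "gripper": 0}
  ],
  "force": 20
}}

```text
validation failed for argument at $.ro...
```

>>> {"method": "move_arm", "body": {
  "rows": [
    {"x": 0.57, "y": -0.98, "z": 0, "gripper": 0},
    {"x": 0.57, "y": -0.98, "z": 0, "gripper": 0},
    {"x": 0.57, "y": -0.98, "z": 0, "gripper": 0},
    {"x": 0.57, "y": -0.98, "z": 0, "gripper": 0},
    {"x": 0.57, "y": -0.98, "z": -0.4, "gripper": 0},
    {"x": 0.57, "y": -0.98, "z": -0.5, "gripper": 0},
    {"x": 0.57, "y": -0.98, "z": -0.5, "gripper": 0},
    {"x": 0.57, "y": -0.98, "z": -0.5, "gripper": 0},
    {"x": 0.57, "y": -0.98, "z": -0.5, "gripper": 0},
    {"x": 0.4, "y": -0.98, "z": -0.5, "gripper": 0}
  ]
}}

```text
validation failed for argument at $.ro...
```

>>> {"method": "move_arm", "body": {
  "rows": [
    {"gripper": 0},
    {"gripper": 0}
  ]
}}

```text
validation failed for argument at $.ro...
```

```bash
python3 - <<'E'
from h import *
for n in ('wrist','top'): snap(n,n+'1.png')
print(manip.observe())
E
```

```text
{'clock': 0.2, 'joint_pos': array([-1.21450759,  0.41776892, -0.01030321,  1.61393793,  0.00468475,
        1.11067415, -0.05302313]), 'dq': array([-0.00074001, -0.00243467, -0.00141325, -0.00117968,  0.002169  ,
        0.00084932,  0.00145442]), 'joint_torque': array([ 6.66784490e-04, -8.50813580e+01,  6.38119709e-01, -4.25814736e+01,
       -4.87844821e-02,  1.74008677e-02,  1.63394438e-04]), 'eef_pos': array([0.24207466, 0.57613476, 0.40425251]), 'orientation': array([[-9.21911155e-01,  3.87401295e-01, -2.43513234e-04],
       [ 3.87401368e-01,  9.21910872e-01, -7.24673685e-04],
       [-5.62420267e-05, -7.62422113e-04, -9.99999708e-01]]), 'contact_force': array([ 0.65951047, -0.61741535,  0.4788403 ]), 'torque': array([-0.00977916,  0.01925165,  0.01899057]), 'opening': 0.09387721285109409}
```

View pics/wrist1.png

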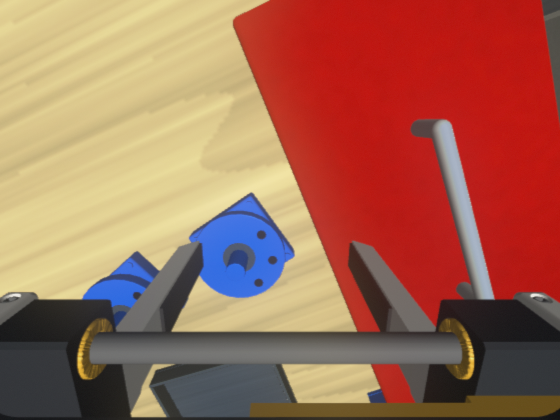

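View pics/top1.png

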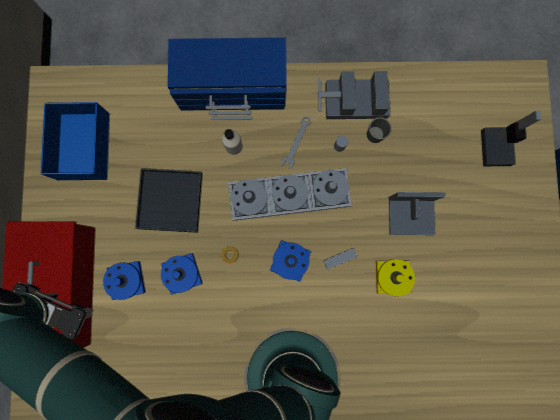

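All three moves were refused; probably every field has to be present in each row. I'll add twist.

>>> {"method": "move_arm", "body": {
  "rows": [
    {"x": 0.57, "y": -0.98, "z": 0, "twist": 0, "gripper": 0},
    {"x": 0.57, "y": -0.98, "z": 0, "twist": 0, "gripper": 0},
    {"x": 0.57, "y": -0.98, "z": 0, "twist": 0, "gripper": 0},
    {"x": 0.57, "y": -0.98, "z": 0, "twist": 0, "gripper": 0},
    {"x": 0.57, "y": -0.98, "z": 0, "twist": 0, "gripper": 0},
    {"x": 0.57, "y": -0.98, "z": 0, "twist": 0, "gripper": 0},
    {"x": 0.57, "y": -0.98, "z": 0, "twist": 0, "gripper": 0},
    {"x": 0.57, "y": -0.98, "z": 0, "twist": 0, "gripper": 0},
    {"x": 0.57, "y": -0.98, "z": 0, "twist": 0, "gripper": 0},
    {"x": 0.57, "y": -0.98, "z": 0, "twist": 0, "gripper": 0}
  ],
  "force": 20
}}

```text
clock: 1.2
eef_pos: [0.385, 0.3301, 0.4046]
orientation: [[-0.922, 0.387, -0.0], [0.387, 0.922, -0.0], [-0.0, -0.0, -1.0]]
contact_force: [0.2, -0.0, -0.0]
opening: 0.0174
```

>>> {"method": "move_arm", "body": {
  "rows": [
    {"x": 0.57, "y": -0.98, "z": 0, "twist": 0, "gripper": 0},
    {"x": 0.57, "y": -0.98, "z": 0, "twist": 0, "gripper": 0},
    {"x": 0.57, "y": -0.98, "z": 0, "twist": 0, "gripper": 0},
    {"x": 0.57, "y": -0.98, "z": 0, "twist": 0, "gripper": 0},
    {"x": 0.57, "y": -0.98, "z": 0, "twist": 0, "gripper": 0},
    {"x": 0.57, "y": -0.98, "z": 0, "twist": 0, "gripper": 0},
    {"x": 0.57, "y": -0.98, "z": 0, "twist": 0, "gripper": 0},
    {"x": 0.57, "y": -0.98, "z": 0, "twist": 0, "gripper": 0},
    {"x": 0.57, "y": -0.98, "z": 0, "twist": 0, "gripper": 0},
    {"x": 0.51, "y": -0.98, "z": 0, "twist": 0, "gripper": 0}
  ]
}}

```text
clock: 2.2
eef_pos: [0.5261, 0.0851, 0.4046]
orientation: [[-0.922, 0.387, -0.0], [0.387, 0.922, -0.0], [-0.0, -0.0, -1.0]]
contact_force: [0.1, 0.3, -0.2]
opening: 0.0005
```

>>> {"method": "move_arm", "body": {
  "rows": [
    {"x": 0, "y": 0, "z": -0.8, "twist": 0, "gripper": 0},
    {"x": 0, "y": 0, "z": -0.9, "twist": 0, "gripper": 0},
    {"x": 0, "y": 0, "z": -0.9, "twist": 0, "gripper": 0},
    {"x": 0, "y": 0, "z": -0.9, "twist": 0, "gripper": 0},
    {"x": 0, "y": 0, "z": -0.6, "twist": 0, "gripper": 0},
    {"x": 0, "y": 0, "z": -0.4, "twist": 0, "gripper": 0},
    {"x": 0, "y": 0, "z": 0, "twist": 0, "gripper": 0}
  ]
}}

```text
clock: 2.9
eef_pos: [0.5253, 0.0862, 0.2912]
orientation: [[-0.922, 0.387, -0.002], [0.387, 0.922, -0.001], [0.001, -0.001, -1.0]]
contact_force: [0.7, 0.2, -0.0]
opening: 0.0003
```

```bash
python3 - <<'E'
from h import *
s=manip.observe(); print(s['eef_pos'],s['contact_force'])
snap('wrist','wrist2.png'); im=snap('top','top2.png'); 
cv2.imwrite('pics/c3.png',cv2.resize(im[130:228,205:365,::-1],None,fx=5,fy=5,interpolation=cv2.INTER_CUBIC))
E
```

```text
[0.52534744 0.08620021 0.2911716 ] [ 0.70972788  0.16314826 -0.03608947]
```

View pics/wrist2.png

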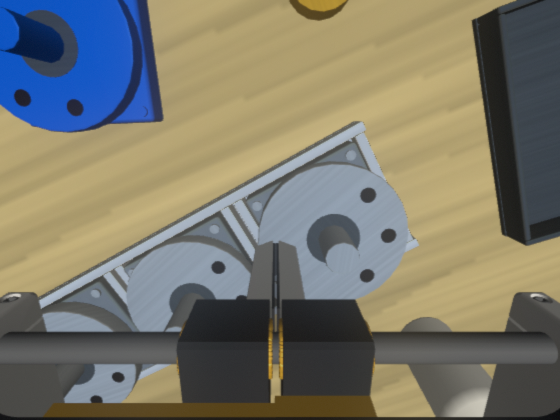

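View pics/c3.png

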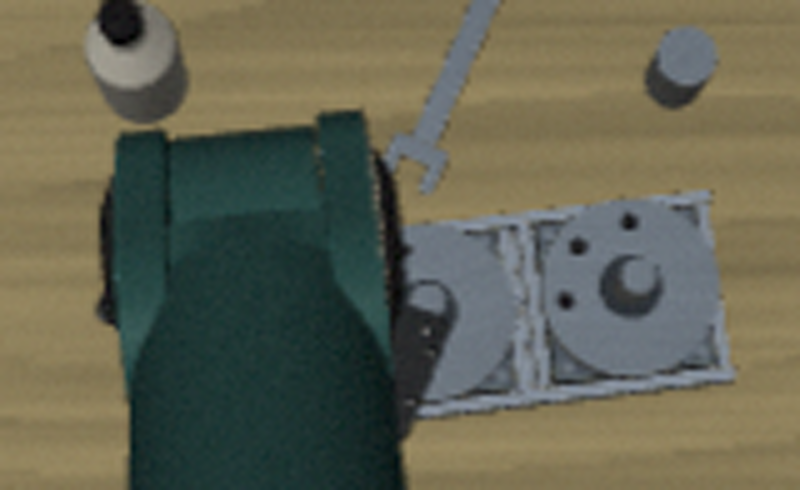

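```bash
python3 - <<'E'
from h import *
b=ray('top',205+122/5,130+22/5,.15);print('bottle',b)
s=manip.observe();R=np.array(s['orientation'])
print('in tool',(R.T@(b-s['eef_pos'])))
for n,p in [('a',(0,0))]:pass
c=np.array([.5398,.1224])
for a in (-110,-30,50): 
  q=c+.04*np.array([np.cos(np.radians(a)),np.sin(np.radians(a))]); print(a,q,R[:2,:2].T@(b[:2]-q))
E
```

```text
bottle [0.70924019 0.173398   0.15      ]
in tool [-0.13528784  0.15143527  0.1426786 ]
-110 [0.52611919 0.0848123 ] [-0.13450479  0.15260793]
-30 [0.57444102 0.1024    ] [-0.09676947  0.11767412]
50 [0.5655115  0.15304178] [-0.12461989  0.07444589]
```

>>> {"method": "move_arm", "body": {
  "rows": [
    {"x": 0, "y": 0, "z": -0.4, "twist": 0, "gripper": 0},
    {"x": 0, "y": 0, "z": -0.3, "twist": 0, "gripper": 0},
    {"x": 0, "y": 0, "z": -0.1, "twist": 0, "gripper": 0},
    {"x": 0, "y": 0, "z": 0, "twist": 0, "gripper": 0}
  ]
}}

```text
clock: 3.4
eef_pos: [0.5255, 0.0861, 0.2717]
orientation: [[-0.922, 0.387, -0.001], [0.387, 0.922, -0.0], [0.001, -0.001, -1.0]]
contact_force: [0.1, -0.7, -0.2]
opening: 0.0003
```

>>> {"method": "move_arm", "body": {
  "rows": [
    {"x": 0, "y": 0, "z": -0.04, "twist": 0, "gripper": 0},
    {"x": 0, "y": 0, "z": -0.04, "twist": 0, "gripper": 0}
  ]
}}

```text
clock: 3.6
eef_pos: [0.5257, 0.0862, 0.2703]
orientation: [[-0.922, 0.387, 0.0], [0.387, 0.922, 0.0], [-0.0, 0.0, -1.0]]
contact_force: [0.5, -0.2, 0.1]
opening: 0.0003
```

>>> {"method": "move_arm", "body": {
  "rows": [
    {"x": 0, "y": 0, "z": -0.04, "twist": 0, "gripper": 0},
    {"x": 0, "y": 0, "z": -0.04, "twist": 0, "gripper": 0}
  ]
}}

```text
clock: 3.8
eef_pos: [0.5256, 0.0862, 0.2682]
orientation: [[-0.922, 0.387, 0.0], [0.387, 0.922, -0.0], [-0.0, 0.0, -1.0]]
contact_force: [-0.7, -0.2, -0.8]
opening: 0.0002
```

>>> {"method": "move_arm", "body": {
  "rows": [
    {"x": 0, "y": 0, "z": -0.04, "twist": 0, "gripper": 0},
    {"x": 0, "y": 0, "z": 0, "twist": 0, "gripper": 0}
  ]
}}

```text
clock: 4.0
eef_pos: [0.5256, 0.0862, 0.267]
orientation: [[-0.922, 0.387, -0.0], [0.387, 0.922, -0.0], [0.0, -0.0, -1.0]]
contact_force: [-1.0, -0.7, -0.4]
opening: 0.0006
```

>>> {"method": "move_arm", "body": {
  "rows": [
    {"x": 0, "y": 0, "z": -0.04, "twist": 0, "gripper": 0},
    {"x": 0, "y": 0, "z": 0, "twist": 0, "gripper": 0}
  ]
}}

```text
clock: 4.2
eef_pos: [0.5256, 0.0862, 0.266]
orientation: [[-0.922, 0.387, -0.0], [0.387, 0.922, -0.0], [0.0, -0.0, -1.0]]
contact_force: [1.0, -0.0, 0.1]
opening: 0.0004
```

>>> {"method": "move_arm", "body": {
  "rows": [
    {"x": 0, "y": 0, "z": -0.04, "twist": 0, "gripper": 0},
    {"x": 0, "y": 0, "z": 0, "twist": 0, "gripper": 0}
  ]
}}

```text
clock: 4.4
eef_pos: [0.5256, 0.0862, 0.265]
orientation: [[-0.922, 0.387, -0.0], [0.387, 0.922, -0.0], [0.0, -0.0, -1.0]]
contact_force: [-1.2, 0.5, 0.6]
opening: 0.0005
```

>>> {"method": "move_arm", "body": {
  "rows": [
    {"x": 0, "y": 0, "z": -0.04, "twist": 0, "gripper": 0},
    {"x": 0, "y": 0, "z": 0, "twist": 0, "gripper": 0}
  ]
}}

```text
clock: 4.6
eef_pos: [0.5256, 0.0861, 0.2641]
orientation: [[-0.922, 0.387, 0.0], [0.387, 0.922, -0.0], [-0.0, -0.0, -1.0]]
contact_force: [-0.3, -1.0, 4.2]
opening: 0.0005
```

>>> {"method": "move_arm", "body": {
  "rows": [
    {"x": 0, "y": 0, "z": -0.04, "twist": 0, "gripper": 0},
    {"x": 0, "y": 0, "z": 0, "twist": 0, "gripper": 0}
  ]
}}

```text
clock: 4.8
eef_pos: [0.5257, 0.0861, 0.2632]
orientation: [[-0.922, 0.388, 0.0], [0.388, 0.922, -0.0], [-0.0, -0.0, -1.0]]
contact_force: [-0.8, -0.5, 5.3]
opening: 0.0004
```

```bash
cat > arc.py <<'E'
import numpy as np,sys
def arc(rel,steps):
    rel=np.array(rel,float); r=np.hypot(*rel); a=np.arctan2(rel[1],rel[0]); tgt=rel.copy(); cmd=rel.copy()
    for i,s in enumerate(steps):
        a+=s; r+= (0.040-r)*.1
        p=r*np.array([np.cos(a),np.sin(a)]); d=np.round((p-cmd)/.025,2); cmd=cmd+d*.025
        print(i,d,round(np.degrees(a)))
E
python3 - <<'E'
from arc import *
arc([-.0141,-.0363],[.04,.07]+[.1]*18+[.14]*4+[.18]*5)
E
```

```text
0 [ 0.06 -0.03] -109
1 [ 0.1  -0.03] -105
2 [ 0.15 -0.04] -99
3 [ 0.16 -0.02] -93
4 [ 0.16 -0.  ] -88
5 [0.15 0.01] -82
6 [0.16 0.03] -76
7 [0.15 0.04] -71
8 [0.15 0.06] -65
9 [0.14 0.07] -59
10 [0.13 0.09] -53
11 [0.12 0.1 ] -48
12 [0.12 0.11] -42
13 [0.1  0.12] -36
14 [0.09 0.14] -30
15 [0.07 0.14] -25
16 [0.06 0.14] -19
17 [0.05 0.16] -13
18 [0.02 0.15] -8
19 [0.02 0.16] -2
20 [-0.01  0.23] 6
21 [-0.04  0.21] 14
22 [-0.07  0.22] 22
23 [-0.1  0.2] 30
24 [-0.16  0.23] 41
25 [-0.21  0.2 ] 51
26 [-0.24  0.16] 61
27 [-0.26  0.12] 72
28 [-0.28  0.06] 82
```

>>> {"method": "move_arm", "body": {
  "rows": [
    {"x": 0.06, "y": -0.03, "z": 0, "twist": 0, "gripper": 0},
    {"x": 0.1, "y": -0.03, "z": 0, "twist": 0, "gripper": 0},
    {"x": 0.15, "y": -0.04, "z": 0, "twist": 0, "gripper": 0},
    {"x": 0.16, "y": -0.02, "z": 0, "twist": 0, "gripper": 0},
    {"x": 0.16, "y": 0, "z": 0, "twist": 0, "gripper": 0}
  ]
}}

```text
clock: 5.3
eef_pos: [0.5417, 0.0832, 0.2633]
orientation: [[-0.922, 0.387, 0.001], [0.387, 0.922, 0.0], [-0.0, 0.0, -1.0]]
contact_force: [-0.3, -0.4, 4.9]
opening: 0.0005
```

>>> {"method": "move_arm", "body": {
  "rows": [
    {"x": 0.15, "y": 0.01, "z": 0, "twist": 0, "gripper": 0},
    {"x": 0.16, "y": 0.03, "z": 0, "twist": 0, "gripper": 0},
    {"x": 0.15, "y": 0.04, "z": 0, "twist": 0, "gripper": 0},
    {"x": 0.15, "y": 0.06, "z": 0, "twist": 0, "gripper": 0},
    {"x": 0.14, "y": 0.07, "z": 0, "twist": 0, "gripper": 0}
  ]
}}

```text
clock: 5.8
eef_pos: [0.5605, 0.0884, 0.2634]
orientation: [[-0.922, 0.387, 0.001], [0.387, 0.922, -0.0], [-0.001, 0.0, -1.0]]
contact_force: [0.4, -1.0, 5.0]
opening: 0.0004
```

```bash
python3 - <<'E'
from h import *
s=manip.observe(); print(s['eef_pos'],s['contact_force'],s['torque'])
snap('wrist','wrist3.png')
E
```

```text
[0.56046783 0.08843107 0.26335651] [ 0.36472109 -1.02233377  4.96863322] [-0.25725013  0.01322796  0.01630237]
```

View pics/wrist3.png

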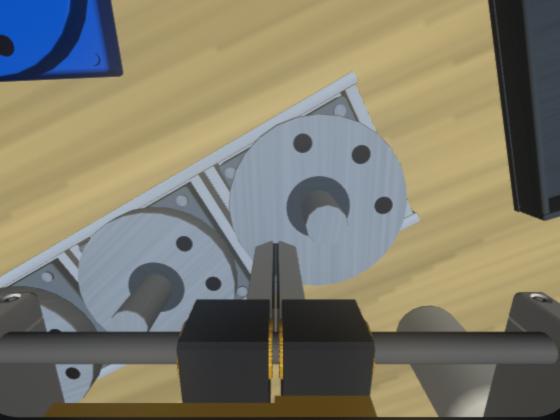

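The wheel is following the finger: in the wrist view its holes turned from (388,236) toward the top by about 50°. I'll continue the stroke and let go while it's moving.

>>> {"method": "move_arm", "body": {
  "rows": [
    {"x": 0.08, "y": 0.05, "z": 0, "twist": 0, "gripper": 0},
    {"x": 0.12, "y": 0.1, "z": 0, "twist": 0, "gripper": 0},
    {"x": 0.12, "y": 0.11, "z": 0, "twist": 0, "gripper": 0},
    {"x": 0.12, "y": 0.12, "z": 0, "twist": 0, "gripper": 0},
    {"x": 0.1, "y": 0.14, "z": 0, "twist": 0, "gripper": 0},
    {"x": 0.08, "y": 0.14, "z": 0, "twist": 0, "gripper": 0},
    {"x": 0.06, "y": 0.14, "z": 0, "twist": 0, "gripper": 0},
    {"x": 0.05, "y": 0.16, "z": 0, "twist": 0, "gripper": 0},
    {"x": 0.02, "y": 0.15, "z": 0, "twist": 0, "gripper": 0},
    {"x": 0.01, "y": 0.16, "z": 0, "twist": 0, "gripper": 0}
  ]
}}

```text
clock: 6.85
eef_pos: [0.5795, 0.1204, 0.2635]
orientation: [[-0.922, 0.387, 0.001], [0.387, 0.922, 0.0], [-0.001, 0.001, -1.0]]
contact_force: [0.8, -0.6, 5.7]
opening: 0.0006
```

>>> {"method": "move_arm", "body": {
  "rows": [
    {"x": -0.01, "y": 0.2, "z": 0, "twist": 0, "gripper": 0},
    {"x": -0.05, "y": 0.21, "z": 0, "twist": 0, "gripper": 0},
    {"x": -0.08, "y": 0.22, "z": 0, "twist": 0, "gripper": 0},
    {"x": -0.1, "y": 0.2, "z": 0, "twist": 0, "gripper": 0},
    {"x": -0.16, "y": 0.23, "z": 0, "twist": 0, "gripper": 0},
    {"x": -0.21, "y": 0.2, "z": 0.1, "twist": 0, "gripper": 0},
    {"x": -0.24, "y": 0.16, "z": 0.4, "twist": 0, "gripper": 0}
  ]
}}

```text
clock: 7.55
eef_pos: [0.5571, 0.156, 0.2751]
orientation: [[-0.922, 0.387, -0.002], [0.387, 0.922, -0.001], [0.001, -0.001, -1.0]]
contact_force: [0.4, -0.1, 0.1]
opening: 0.0009
```

```bash
python3 - <<'E'
from h import *
s=manip.observe(); print(s['eef_pos'],s['contact_force'])
a=[snap('wrist',f'w4_{i}.png') for i in range(10)]
print(manip.observe()['clock'])
cv2.imwrite('pics/c4.png',cv2.resize(np.hstack([x[:,140:450,::-1] for x in (a[0],a[4],a[9])]),(800,360)))
E
```

```text
[0.55714849 0.15602151 0.27511246] [ 0.41629534 -0.07733609  0.11990637]
8.05
```

View pics/c4.png

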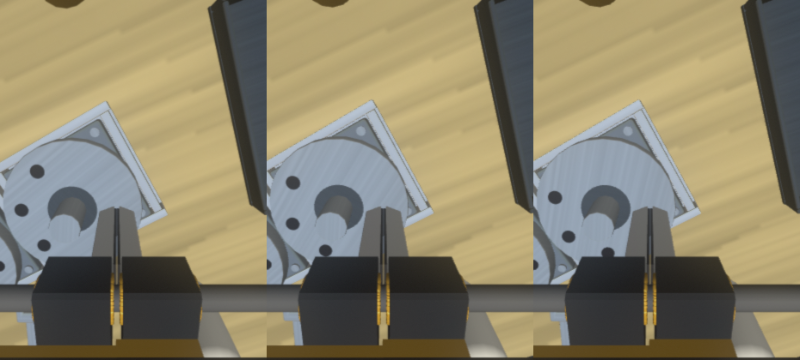

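The holes keep moving after release, so the left wheel coasts and runs free. Now the middle wheel.

>>> {"method": "move_arm", "body": {
  "rows": [
    {"x": 0, "y": 0, "z": 1.0, "twist": 0, "gripper": 0},
    {"x": 0, "y": 0, "z": 1.0, "twist": 0, "gripper": 0},
    {"x": -0.08, "y": -0.97, "z": 0.2, "twist": 0, "gripper": 0},
    {"x": -0.08, "y": -0.97, "z": 0, "twist": 0, "gripper": 0},
    {"x": -0.09, "y": -0.97, "z": 0, "twist": 0, "gripper": 0},
    {"x": -0.09, "y": -0.97, "z": 0, "twist": 0, "gripper": 0},
    {"x": -0.09, "y": -0.97, "z": 0, "twist": 0, "gripper": 0},
    {"x": -0.09, "y": -0.97, "z": 0, "twist": 0, "gripper": 0},
    {"x": -0.09, "y": -0.97, "z": 0, "twist": 0, "gripper": 0},
    {"x": -0.09, "y": -0.97, "z": 0, "twist": 0, "gripper": 0}
  ]
}}

```text
clock: 9.05
eef_pos: [0.5402, -0.0394, 0.3306]
orientation: [[-0.922, 0.387, -0.0], [0.387, 0.922, -0.0], [-0.0, -0.0, -1.0]]
contact_force: [0.3, 0.0, -0.2]
opening: 0.0004
```

>>> {"method": "move_arm", "body": {
  "rows": [
    {"x": 0, "y": 0, "z": -0.5, "twist": 0, "gripper": 0},
    {"x": 0, "y": 0, "z": -0.9, "twist": 0, "gripper": 0},
    {"x": 0, "y": 0, "z": -0.6, "twist": 0, "gripper": 0},
    {"x": 0, "y": 0, "z": 0, "twist": 0, "gripper": 0}
  ]
}}

```text
clock: 9.45
eef_pos: [0.5398, -0.0378, 0.2786]
orientation: [[-0.922, 0.387, -0.003], [0.387, 0.922, -0.0], [0.003, -0.001, -1.0]]
contact_force: [-0.1, -0.1, 0.5]
opening: 0.0002
```

>>> {"method": "move_arm", "body": {
  "rows": [
    {"x": 0, "y": 0, "z": -0.2, "twist": 0, "gripper": 0},
    {"x": 0, "y": 0, "z": -0.12, "twist": 0, "gripper": 0},
    {"x": 0, "y": 0, "z": 0, "twist": 0, "gripper": 0}
  ]
}}

```text
clock: 9.75
eef_pos: [0.5404, -0.0382, 0.2727]
orientation: [[-0.922, 0.387, 0.0], [0.387, 0.922, -0.0], [-0.0, 0.0, -1.0]]
contact_force: [0.4, 0.4, -0.4]
opening: 0.0005
```

>>> {"method": "move_arm", "body": {
  "rows": [
    {"x": 0, "y": 0, "z": -0.04, "twist": 0, "gripper": 0},
    {"x": 0, "y": 0, "z": -0.04, "twist": 0, "gripper": 0}
  ]
}}

```text
clock: 9.95
eef_pos: [0.5404, -0.0383, 0.2709]
orientation: [[-0.922, 0.387, 0.001], [0.387, 0.922, -0.0], [-0.001, 0.0, -1.0]]
contact_force: [0.2, -0.8, -0.0]
opening: -0.0001
```

>>> {"method": "move_arm", "body": {
  "rows": [
    {"x": 0, "y": 0, "z": -0.04, "twist": 0, "gripper": 0},
    {"x": 0, "y": 0, "z": 0, "twist": 0, "gripper": 0}
  ]
}}

```text
clock: 10.15
eef_pos: [0.5403, -0.0383, 0.2696]
orientation: [[-0.922, 0.387, 0.0], [0.387, 0.922, -0.0], [-0.0, -0.0, -1.0]]
contact_force: [-0.1, 0.4, 0.6]
opening: 0.0007
```

>>> {"method": "move_arm", "body": {
  "rows": [
    {"x": 0, "y": 0, "z": -0.04, "twist": 0, "gripper": 0},
    {"x": 0, "y": 0, "z": 0, "twist": 0, "gripper": 0}
  ]
}}

```text
clock: 10.35
eef_pos: [0.5403, -0.0383, 0.2685]
orientation: [[-0.922, 0.387, -0.0], [0.387, 0.922, -0.0], [0.0, -0.0, -1.0]]
contact_force: [-0.0, -1.7, -0.6]
opening: 0.0008
```

>>> {"method": "move_arm", "body": {
  "rows": [
    {"x": 0, "y": 0, "z": -0.04, "twist": 0, "gripper": 0},
    {"x": 0, "y": 0, "z": 0, "twist": 0, "gripper": 0}
  ]
}}

```text
clock: 10.55
eef_pos: [0.5403, -0.0383, 0.2675]
orientation: [[-0.922, 0.387, -0.0], [0.387, 0.922, -0.0], [0.0, -0.0, -1.0]]
contact_force: [0.6, 0.1, -0.0]
opening: 0.0003
```

>>> {"method": "move_arm", "body": {
  "rows": [
    {"x": 0, "y": 0, "z": -0.04, "twist": 0, "gripper": 0},
    {"x": 0, "y": 0, "z": 0, "twist": 0, "gripper": 0}
  ]
}}

```text
clock: 10.75
eef_pos: [0.5404, -0.0383, 0.2665]
orientation: [[-0.922, 0.387, -0.0], [0.387, 0.922, -0.0], [0.0, -0.0, -1.0]]
contact_force: [0.3, 0.1, 0.1]
opening: 0.0005
```

>>> {"method": "move_arm", "body": {
  "rows": [
    {"x": 0, "y": 0, "z": -0.04, "twist": 0, "gripper": 0},
    {"x": 0, "y": 0, "z": 0, "twist": 0, "gripper": 0}
  ]
}}

```text
clock: 10.95
eef_pos: [0.5403, -0.0383, 0.2655]
orientation: [[-0.922, 0.387, -0.0], [0.387, 0.922, -0.0], [0.0, -0.0, -1.0]]
contact_force: [0.1, 0.1, -0.3]
opening: 0.0002
```

>>> {"method": "move_arm", "body": {
  "rows": [
    {"x": 0, "y": 0, "z": -0.04, "twist": 0, "gripper": 0},
    {"x": 0, "y": 0, "z": 0, "twist": 0, "gripper": 0}
  ]
}}

```text
clock: 11.15
eef_pos: [0.5403, -0.0383, 0.2645]
orientation: [[-0.922, 0.387, -0.0], [0.387, 0.922, -0.0], [0.0, -0.0, -1.0]]
contact_force: [-0.4, 0.1, 0.0]
opening: 0.0001
```

>>> {"method": "move_arm", "body": {
  "rows": [
    {"x": 0, "y": 0, "z": -0.04, "twist": 0, "gripper": 0},
    {"x": 0, "y": 0, "z": 0, "twist": 0, "gripper": 0}
  ]
}}

```text
clock: 11.35
eef_pos: [0.5403, -0.0383, 0.2635]
orientation: [[-0.922, 0.387, -0.0], [0.387, 0.922, -0.0], [0.0, -0.0, -1.0]]
contact_force: [-0.2, -0.4, 0.7]
opening: 0.0003
```

>>> {"method": "move_arm", "body": {
  "rows": [
    {"x": 0, "y": 0, "z": -0.04, "twist": 0, "gripper": 0},
    {"x": 0, "y": 0, "z": 0, "twist": 0, "gripper": 0}
  ]
}}

```text
clock: 11.55
eef_pos: [0.5403, -0.0383, 0.2625]
orientation: [[-0.922, 0.387, -0.0], [0.387, 0.922, -0.0], [0.0, -0.0, -1.0]]
contact_force: [-0.6, 0.1, 0.5]
opening: 0.0004
```

>>> {"method": "move_arm", "body": {
  "rows": [
    {"x": 0, "y": 0, "z": -0.04, "twist": 0, "gripper": 0},
    {"x": 0, "y": 0, "z": 0, "twist": 0, "gripper": 0}
  ]
}}

```text
clock: 11.75
eef_pos: [0.5403, -0.0383, 0.2615]
orientation: [[-0.922, 0.387, -0.0], [0.387, 0.922, -0.0], [0.0, -0.0, -1.0]]
contact_force: [1.1, -0.6, 0.1]
opening: 0.0001
```

>>> {"method": "move_arm", "body": {
  "rows": [
    {"x": 0, "y": 0, "z": -0.04, "twist": 0, "gripper": 0},
    {"x": 0, "y": 0, "z": 0, "twist": 0, "gripper": 0}
  ]
}}

```text
clock: 11.95
eef_pos: [0.5403, -0.0383, 0.2605]
orientation: [[-0.922, 0.387, -0.0], [0.387, 0.922, -0.0], [0.0, -0.0, -1.0]]
contact_force: [0.3, 0.3, 0.3]
opening: 0.0005
```

>>> {"method": "move_arm", "body": {
  "rows": [
    {"x": 0, "y": 0, "z": -0.04, "twist": 0, "gripper": 0},
    {"x": 0, "y": 0, "z": 0, "twist": 0, "gripper": 0}
  ]
}}

```text
clock: 12.15
eef_pos: [0.5403, -0.0383, 0.2595]
orientation: [[-0.922, 0.387, -0.0], [0.387, 0.922, -0.0], [0.0, -0.0, -1.0]]
contact_force: [-0.8, -0.5, 1.2]
opening: 0.0006
```

>>> {"method": "move_arm", "body": {
  "rows": [
    {"x": 0, "y": 0, "z": -0.04, "twist": 0, "gripper": 0},
    {"x": 0, "y": 0, "z": 0, "twist": 0, "gripper": 0}
  ]
}}

```text
clock: 12.35
eef_pos: [0.5403, -0.0383, 0.2585]
orientation: [[-0.922, 0.387, -0.0], [0.387, 0.922, -0.0], [0.0, -0.0, -1.0]]
contact_force: [-0.5, -0.1, 0.3]
opening: 0.0004
```

```bash
python3 - <<'E'
from h import *
print(manip.observe()['contact_force']);snap('wrist','w5.png')
E
```

```text
[-0.47554482 -0.05950484  0.32024927]
```

View pics/w5.png

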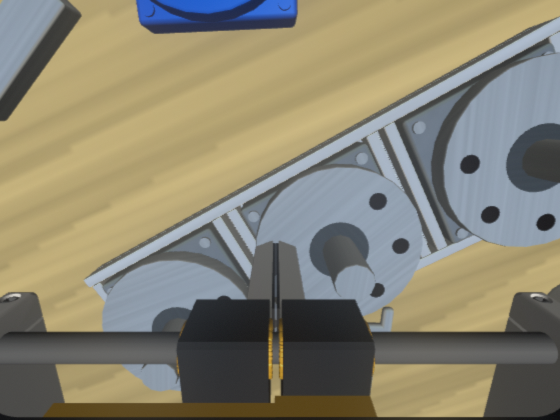

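Middle wheel: the fingertip is over its face at (275,245), not touching yet, with the three holes on the far side at (378,201), (400,246) and (377,290). Lowering further.

>>> {"method": "move_arm", "body": {
  "rows": [
    {"x": 0, "y": 0, "z": -0.04, "twist": 0, "gripper": 0},
    {"x": 0, "y": 0, "z": 0, "twist": 0, "gripper": 0}
  ]
}}

```text
clock: 12.6
eef_pos: [0.5403, -0.0383, 0.2575]
orientation: [[-0.922, 0.387, -0.0], [0.387, 0.922, -0.0], [0.0, -0.0, -1.0]]
contact_force: [-0.4, -0.3, -0.8]
opening: 0.0006
```

>>> {"method": "move_arm", "body": {
  "rows": [
    {"x": 0, "y": 0, "z": -0.04, "twist": 0, "gripper": 0},
    {"x": 0, "y": 0, "z": 0, "twist": 0, "gripper": 0}
  ]
}}

```text
clock: 12.8
eef_pos: [0.5403, -0.0383, 0.2565]
orientation: [[-0.922, 0.387, -0.0], [0.387, 0.922, -0.0], [0.0, -0.0, -1.0]]
contact_force: [0.5, -0.5, 1.3]
opening: 0.0007
```

>>> {"method": "move_arm", "body": {
  "rows": [
    {"x": 0, "y": 0, "z": -0.04, "twist": 0, "gripper": 0},
    {"x": 0, "y": 0, "z": 0, "twist": 0, "gripper": 0}
  ]
}}

```text
clock: 13.0
eef_pos: [0.5403, -0.0383, 0.2555]
orientation: [[-0.922, 0.387, -0.0], [0.387, 0.922, -0.0], [0.0, -0.0, -1.0]]
contact_force: [0.8, 1.1, -0.1]
opening: 0.0006
```

>>> {"method": "move_arm", "body": {
  "rows": [
    {"x": 0, "y": 0, "z": -0.04, "twist": 0, "gripper": 0},
    {"x": 0, "y": 0, "z": 0, "twist": 0, "gripper": 0}
  ]
}}

```text
clock: 13.2
eef_pos: [0.5404, -0.0384, 0.2546]
orientation: [[-0.922, 0.387, 0.0], [0.387, 0.922, -0.0], [-0.0, -0.0, -1.0]]
contact_force: [0.6, -1.2, 4.0]
opening: 0.0006
```

>>> {"method": "move_arm", "body": {
  "rows": [
    {"x": 0, "y": 0, "z": -0.03, "twist": 0, "gripper": 0},
    {"x": 0.06, "y": -0.03, "z": 0, "twist": 0, "gripper": 0},
    {"x": 0.1, "y": -0.03, "z": 0, "twist": 0, "gripper": 0},
    {"x": 0.15, "y": -0.03, "z": 0, "twist": 0, "gripper": 0},
    {"x": 0.16, "y": -0.01, "z": 0, "twist": 0, "gripper": 0},
    {"x": 0.16, "y": 0, "z": 0, "twist": 0, "gripper": 0}
  ]
}}

```text
clock: 13.8
eef_pos: [0.5563, -0.0409, 0.254]
orientation: [[-0.922, 0.387, -0.0], [0.387, 0.922, -0.0], [0.0, -0.0, -1.0]]
contact_force: [-2.8, -0.1, 5.0]
opening: 0.0009
```

>>> {"method": "move_arm", "body": {
  "rows": [
    {"x": 0.15, "y": 0.02, "z": 0, "twist": 0, "gripper": 0},
    {"x": 0.15, "y": 0.03, "z": 0, "twist": 0, "gripper": 0},
    {"x": 0.15, "y": 0.04, "z": 0, "twist": 0, "gripper": 0},
    {"x": 0.15, "y": 0.06, "z": 0, "twist": 0, "gripper": 0},
    {"x": 0.14, "y": 0.08, "z": 0, "twist": 0, "gripper": 0}
  ]
}}

```text
clock: 14.3
eef_pos: [0.5749, -0.0353, 0.254]
orientation: [[-0.922, 0.388, 0.0], [0.388, 0.922, -0.0], [-0.0, -0.0, -1.0]]
contact_force: [-0.3, -0.8, 5.4]
opening: 0.0005
```

```bash
python3 - <<'E'
from h import *
s=manip.observe(); print(s['eef_pos'],s['contact_force'],s['torque']);snap('wrist','w6.png')
E
```

```text
[ 0.57487885 -0.03531644  0.25401439] [-0.31157127 -0.81049844  5.40831774] [-0.48694164  0.32063311  0.0203449 ]
```

View pics/w6.png

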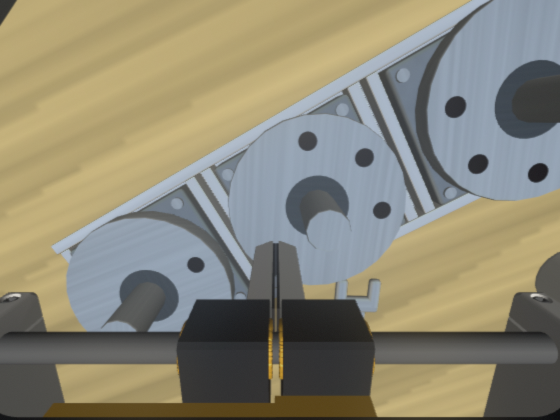

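>>> {"method": "move_arm", "body": {
  "rows": [
    {"x": 0.08, "y": 0.05, "z": 0, "twist": 0, "gripper": 0},
    {"x": 0.12, "y": 0.1, "z": 0, "twist": 0, "gripper": 0},
    {"x": 0.12, "y": 0.11, "z": 0, "twist": 0, "gripper": 0},
    {"x": 0.12, "y": 0.12, "z": 0, "twist": 0, "gripper": 0},
    {"x": 0.1, "y": 0.14, "z": 0, "twist": 0, "gripper": 0},
    {"x": 0.08, "y": 0.14, "z": 0, "twist": 0, "gripper": 0},
    {"x": 0.06, "y": 0.14, "z": 0, "twist": 0, "gripper": 0},
    {"x": 0.05, "y": 0.16, "z": 0, "twist": 0, "gripper": 0},
    {"x": 0.02, "y": 0.15, "z": 0, "twist": 0, "gripper": 0},
    {"x": 0.01, "y": 0.16, "z": 0, "twist": 0, "gripper": 0}
  ]
}}

```text
clock: 15.35
eef_pos: [0.594, -0.0034, 0.2541]
orientation: [[-0.922, 0.388, 0.001], [0.388, 0.922, -0.0], [-0.001, 0.0, -1.0]]
contact_force: [1.1, -2.7, 5.0]
opening: 0.0003
```

>>> {"method": "move_arm", "body": {
  "rows": [
    {"x": -0.01, "y": 0.2, "z": 0, "twist": 0, "gripper": 0},
    {"x": -0.05, "y": 0.21, "z": 0, "twist": 0, "gripper": 0},
    {"x": -0.08, "y": 0.22, "z": 0, "twist": 0, "gripper": 0},
    {"x": -0.1, "y": 0.2, "z": 0, "twist": 0, "gripper": 0},
    {"x": -0.16, "y": 0.23, "z": 0, "twist": 0, "gripper": 0},
    {"x": -0.21, "y": 0.2, "z": 0.1, "twist": 0, "gripper": 0},
    {"x": -0.24, "y": 0.16, "z": 0.4, "twist": 0, "gripper": 0}
  ]
}}

```text
clock: 16.05
eef_pos: [0.5715, 0.0328, 0.2658]
orientation: [[-0.922, 0.387, -0.002], [0.387, 0.922, -0.0], [0.002, -0.001, -1.0]]
contact_force: [-1.0, 0.2, -0.1]
opening: 0.0001
```

```bash
python3 - <<'E'
from h import *
s=manip.observe(); print(s['eef_pos'],s['contact_force'])
a=[snap('wrist',f'w7_{i}.png') for i in range(10)]
print(manip.observe()['clock'])
cv2.imwrite('pics/c7.png',cv2.resize(np.hstack([x[:,140:450,::-1] for x in (a[0],a[4],a[9])]),(800,360)))
E
```

```text
[0.57154704 0.03280657 0.26579187] [-1.02573117  0.17670243 -0.10111236]
16.55
```

View pics/c7.png

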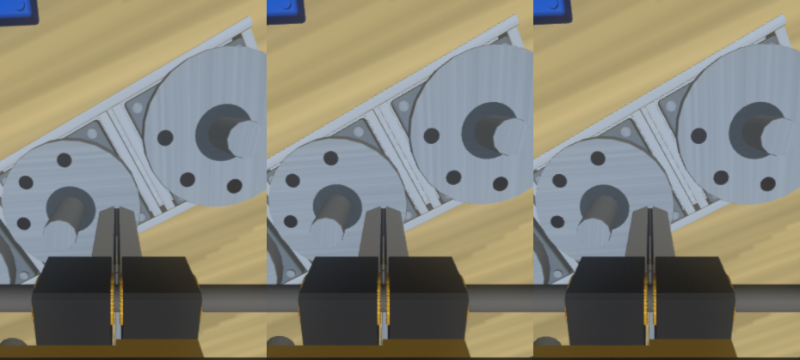

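The middle wheel stopped dead when released: its holes at (26,182), (64,160) and (24,224) stay put over 0.5 s. The drag force was also about 2.8 N. Now the right wheel.

>>> {"method": "move_arm", "body": {
  "rows": [
    {"x": 0, "y": 0, "z": 1.0, "twist": 0, "gripper": 0},
    {"x": 0, "y": 0, "z": 1.0, "twist": 0, "gripper": 0},
    {"x": -0.09, "y": -0.97, "z": 0.5, "twist": 0, "gripper": 0},
    {"x": -0.09, "y": -0.98, "z": 0, "twist": 0, "gripper": 0},
    {"x": -0.09, "y": -0.98, "z": 0, "twist": 0, "gripper": 0},
    {"x": -0.09, "y": -0.98, "z": 0, "twist": 0, "gripper": 0},
    {"x": -0.09, "y": -0.98, "z": 0, "twist": 0, "gripper": 0},
    {"x": -0.09, "y": -0.98, "z": 0, "twist": 0, "gripper": 0},
    {"x": -0.09, "y": -0.98, "z": 0, "twist": 0, "gripper": 0},
    {"x": -0.09, "y": -0.98, "z": 0, "twist": 0, "gripper": 0}
  ]
}}

```text
clock: 17.55
eef_pos: [0.5542, -0.1646, 0.3288]
orientation: [[-0.922, 0.387, -0.0], [0.387, 0.922, -0.0], [0.0, -0.0, -1.0]]
contact_force: [-0.5, 0.9, -0.1]
opening: 0.0002
```

>>> {"method": "move_arm", "body": {
  "rows": [
    {"x": 0, "y": 0, "z": -0.5, "twist": 0, "gripper": 0},
    {"x": 0, "y": 0, "z": -0.9, "twist": 0, "gripper": 0},
    {"x": 0, "y": 0, "z": -0.4, "twist": 0, "gripper": 0},
    {"x": 0, "y": 0, "z": -0.2, "twist": 0, "gripper": 0},
    {"x": 0, "y": 0, "z": 0, "twist": 0, "gripper": 0}
  ]
}}

```text
clock: 18.05
eef_pos: [0.5544, -0.1632, 0.2785]
orientation: [[-0.922, 0.387, -0.001], [0.387, 0.922, 0.0], [0.001, -0.0, -1.0]]
contact_force: [-0.9, -0.1, 0.2]
opening: 0.0004
```

```bash
python3 - <<'E'
from h import *
s=manip.observe(); print(s['eef_pos'],s['contact_force']);snap('wrist','w8.png')
E
```

```text
[ 0.55438181 -0.16320708  0.27845691] [-0.92653835 -0.12319932  0.21477846]
```

View pics/w8.png

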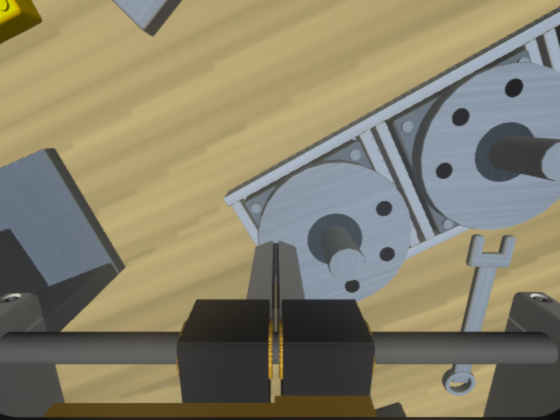

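Fingertip at (275,245) is over the right wheel, whose holes are at (384,208), (387,254) and (352,286). Lowering in small steps.

>>> {"method": "move_arm", "body": {
  "rows": [
    {"x": 0, "y": 0, "z": -0.16, "twist": 0, "gripper": 0},
    {"x": 0, "y": 0, "z": -0.12, "twist": 0, "gripper": 0},
    {"x": 0, "y": 0, "z": 0, "twist": 0, "gripper": 0}
  ]
}}

```text
clock: 18.4
eef_pos: [0.5543, -0.1635, 0.2717]
orientation: [[-0.922, 0.387, -0.0], [0.387, 0.922, -0.0], [0.0, -0.0, -1.0]]
contact_force: [0.1, 0.5, 0.3]
opening: 0.0006
```

>>> {"method": "move_arm", "body": {
  "rows": [
    {"x": 0, "y": 0, "z": -0.04, "twist": 0, "gripper": 0},
    {"x": 0, "y": 0, "z": -0.04, "twist": 0, "gripper": 0}
  ]
}}

```text
clock: 18.6
eef_pos: [0.5544, -0.1636, 0.27]
orientation: [[-0.922, 0.387, 0.0], [0.387, 0.922, -0.0], [-0.0, -0.0, -1.0]]
contact_force: [0.2, -0.5, -0.7]
opening: 0.0006
```

>>> {"method": "move_arm", "body": {
  "rows": [
    {"x": 0, "y": 0, "z": -0.04, "twist": 0, "gripper": 0},
    {"x": 0, "y": 0, "z": 0, "twist": 0, "gripper": 0}
  ]
}}

```text
clock: 18.8
eef_pos: [0.5543, -0.1635, 0.2688]
orientation: [[-0.922, 0.387, -0.0], [0.387, 0.922, -0.0], [0.0, -0.0, -1.0]]
contact_force: [0.7, -0.4, 0.5]
opening: 0.0003
```

>>> {"method": "move_arm", "body": {
  "rows": [
    {"x": 0, "y": 0, "z": -0.04, "twist": 0, "gripper": 0},
    {"x": 0, "y": 0, "z": 0, "twist": 0, "gripper": 0}
  ]
}}

```text
clock: 19.0
eef_pos: [0.5543, -0.1635, 0.2678]
orientation: [[-0.922, 0.387, -0.0], [0.387, 0.922, -0.0], [0.0, -0.0, -1.0]]
contact_force: [0.7, 1.1, 0.1]
opening: 0.0005
```

>>> {"method": "move_arm", "body": {
  "rows": [
    {"x": 0, "y": 0, "z": -0.04, "twist": 0, "gripper": 0},
    {"x": 0, "y": 0, "z": 0, "twist": 0, "gripper": 0}
  ]
}}

```text
clock: 19.2
eef_pos: [0.5543, -0.1636, 0.2668]
orientation: [[-0.922, 0.387, -0.0], [0.387, 0.922, -0.0], [0.0, -0.0, -1.0]]
contact_force: [-0.8, 0.2, -0.0]
opening: 0.0007
```

>>> {"method": "move_arm", "body": {
  "rows": [
    {"x": 0, "y": 0, "z": -0.04, "twist": 0, "gripper": 0},
    {"x": 0, "y": 0, "z": 0, "twist": 0, "gripper": 0}
  ]
}}

```text
clock: 19.4
eef_pos: [0.5543, -0.1636, 0.2658]
orientation: [[-0.922, 0.387, -0.0], [0.387, 0.922, -0.0], [0.0, -0.0, -1.0]]
contact_force: [-0.1, -0.1, 0.1]
opening: 0.0005
```

>>> {"method": "move_arm", "body": {
  "rows": [
    {"x": 0, "y": 0, "z": -0.04, "twist": 0, "gripper": 0},
    {"x": 0, "y": 0, "z": 0, "twist": 0, "gripper": 0}
  ]
}}

```text
clock: 19.6
eef_pos: [0.5543, -0.1635, 0.2647]
orientation: [[-0.922, 0.387, -0.0], [0.387, 0.922, -0.0], [0.0, -0.0, -1.0]]
contact_force: [-0.9, 0.6, -0.4]
opening: 0.0004
```

>>> {"method": "move_arm", "body": {
  "rows": [
    {"x": 0, "y": 0, "z": -0.04, "twist": 0, "gripper": 0},
    {"x": 0, "y": 0, "z": 0, "twist": 0, "gripper": 0}
  ]
}}

```text
clock: 19.8
eef_pos: [0.5543, -0.1635, 0.2638]
orientation: [[-0.922, 0.387, -0.0], [0.387, 0.922, -0.0], [0.0, -0.0, -1.0]]
contact_force: [-0.3, 1.3, -0.9]
opening: 0.0005
```

>>> {"method": "move_arm", "body": {
  "rows": [
    {"x": 0, "y": 0, "z": -0.04, "twist": 0, "gripper": 0},
    {"x": 0, "y": 0, "z": 0, "twist": 0, "gripper": 0}
  ]
}}

```text
clock: 20.0
eef_pos: [0.5543, -0.1635, 0.2627]
orientation: [[-0.922, 0.387, -0.0], [0.387, 0.922, -0.0], [0.0, -0.0, -1.0]]
contact_force: [0.0, 0.3, -0.5]
opening: 0.0005
```

>>> {"method": "move_arm", "body": {
  "rows": [
    {"x": 0, "y": 0, "z": -0.04, "twist": 0, "gripper": 0},
    {"x": 0, "y": 0, "z": 0, "twist": 0, "gripper": 0}
  ]
}}

```text
clock: 20.2
eef_pos: [0.5543, -0.1635, 0.2617]
orientation: [[-0.922, 0.387, -0.0], [0.387, 0.922, -0.0], [0.0, -0.0, -1.0]]
contact_force: [-0.1, 1.2, -0.4]
opening: 0.0007
```

>>> {"method": "move_arm", "body": {
  "rows": [
    {"x": 0, "y": 0, "z": -0.04, "twist": 0, "gripper": 0},
    {"x": 0, "y": 0, "z": 0, "twist": 0, "gripper": 0}
  ]
}}

```text
clock: 20.4
eef_pos: [0.5543, -0.1635, 0.2607]
orientation: [[-0.922, 0.387, -0.0], [0.387, 0.922, -0.0], [0.0, -0.0, -1.0]]
contact_force: [-0.4, -0.5, 0.2]
opening: 0.0006
```

>>> {"method": "move_arm", "body": {
  "rows": [
    {"x": 0, "y": 0, "z": -0.04, "twist": 0, "gripper": 0},
    {"x": 0, "y": 0, "z": 0, "twist": 0, "gripper": 0}
  ]
}}

```text
clock: 20.6
eef_pos: [0.5543, -0.1635, 0.2597]
orientation: [[-0.922, 0.387, -0.0], [0.387, 0.922, -0.0], [0.0, -0.0, -1.0]]
contact_force: [0.8, 0.2, -0.1]
opening: 0.0005
```

>>> {"method": "move_arm", "body": {
  "rows": [
    {"x": 0, "y": 0, "z": -0.04, "twist": 0, "gripper": 0},
    {"x": 0, "y": 0, "z": 0, "twist": 0, "gripper": 0}
  ]
}}

```text
clock: 20.8
eef_pos: [0.5543, -0.1635, 0.2587]
orientation: [[-0.922, 0.387, -0.0], [0.387, 0.922, -0.0], [0.0, -0.0, -1.0]]
contact_force: [0.6, -0.7, 0.1]
opening: 0.0004
```

>>> {"method": "move_arm", "body": {
  "rows": [
    {"x": 0, "y": 0, "z": -0.04, "twist": 0, "gripper": 0},
    {"x": 0, "y": 0, "z": 0, "twist": 0, "gripper": 0}
  ]
}}

```text
clock: 21.0
eef_pos: [0.5543, -0.1635, 0.2578]
orientation: [[-0.922, 0.387, -0.0], [0.387, 0.922, -0.0], [0.0, -0.0, -1.0]]
contact_force: [-0.3, 1.0, -0.1]
opening: 0.0006
```

>>> {"method": "move_arm", "body": {
  "rows": [
    {"x": 0, "y": 0, "z": -0.04, "twist": 0, "gripper": 0},
    {"x": 0, "y": 0, "z": 0, "twist": 0, "gripper": 0}
  ]
}}

```text
clock: 21.2
eef_pos: [0.5544, -0.1636, 0.2569]
orientation: [[-0.922, 0.387, 0.0], [0.387, 0.922, -0.0], [-0.0, -0.0, -1.0]]
contact_force: [-0.8, -0.4, 3.3]
opening: 0.0003
```

>>> {"method": "move_arm", "body": {
  "rows": [
    {"x": 0, "y": 0, "z": -0.04, "twist": 0, "gripper": 0},
    {"x": 0.06, "y": -0.03, "z": 0, "twist": 0, "gripper": 0},
    {"x": 0.1, "y": -0.03, "z": 0, "twist": 0, "gripper": 0},
    {"x": 0.15, "y": -0.03, "z": 0, "twist": 0, "gripper": 0},
    {"x": 0.16, "y": -0.01, "z": 0, "twist": 0, "gripper": 0},
    {"x": 0.16, "y": 0, "z": 0, "twist": 0, "gripper": 0}
  ]
}}

```text
clock: 21.8
eef_pos: [0.5706, -0.1661, 0.256]
orientation: [[-0.922, 0.387, 0.0], [0.387, 0.922, -0.0], [-0.0, -0.0, -1.0]]
contact_force: [-1.0, 0.4, 4.6]
opening: 0.0007
```

>>> {"method": "move_arm", "body": {
  "rows": [
    {"x": 0.15, "y": 0.02, "z": 0, "twist": 0, "gripper": 0},
    {"x": 0.15, "y": 0.03, "z": 0, "twist": 0, "gripper": 0},
    {"x": 0.15, "y": 0.04, "z": 0, "twist": 0, "gripper": 0},
    {"x": 0.15, "y": 0.06, "z": 0, "twist": 0, "gripper": 0},
    {"x": 0.14, "y": 0.08, "z": 0, "twist": 0, "gripper": 0}
  ]
}}

```text
clock: 22.3
eef_pos: [0.5891, -0.1604, 0.256]
orientation: [[-0.922, 0.388, 0.001], [0.388, 0.922, -0.0], [-0.001, -0.0, -1.0]]
contact_force: [0.2, -1.5, 5.1]
opening: 0.0003
```

>>> {"method": "move_arm", "body": {
  "rows": [
    {"x": 0.13, "y": 0.09, "z": 0, "twist": 0, "gripper": 0},
    {"x": 0.12, "y": 0.1, "z": 0, "twist": 0, "gripper": 0},
    {"x": 0.12, "y": 0.11, "z": 0, "twist": 0, "gripper": 0},
    {"x": 0.1, "y": 0.12, "z": 0, "twist": 0, "gripper": 0},
    {"x": 0.09, "y": 0.14, "z": 0, "twist": 0, "gripper": 0},
    {"x": 0.07, "y": 0.14, "z": 0, "twist": 0, "gripper": 0},
    {"x": 0.06, "y": 0.14, "z": 0, "twist": 0, "gripper": 0},
    {"x": 0.05, "y": 0.16, "z": 0, "twist": 0, "gripper": 0},
    {"x": 0.02, "y": 0.15, "z": 0, "twist": 0, "gripper": 0},
    {"x": 0.01, "y": 0.16, "z": 0, "twist": 0, "gripper": 0}
  ]
}}

```text
clock: 23.3
eef_pos: [0.6084, -0.1274, 0.256]
orientation: [[-0.922, 0.387, 0.001], [0.387, 0.922, -0.0], [-0.001, 0.0, -1.0]]
contact_force: [0.4, 0.2, 5.8]
opening: 0.0005
```

>>> {"method": "move_arm", "body": {
  "rows": [
    {"x": -0.01, "y": 0.2, "z": 0, "twist": 0, "gripper": 0},
    {"x": -0.05, "y": 0.21, "z": 0, "twist": 0, "gripper": 0},
    {"x": -0.08, "y": 0.22, "z": 0, "twist": 0, "gripper": 0},
    {"x": -0.1, "y": 0.2, "z": 0, "twist": 0, "gripper": 0},
    {"x": -0.16, "y": 0.23, "z": 0, "twist": 0, "gripper": 0},
    {"x": -0.21, "y": 0.2, "z": 0.1, "twist": 0, "gripper": 0},
    {"x": -0.24, "y": 0.16, "z": 0.4, "twist": 0, "gripper": 0}
  ]
}}

```text
clock: 24.0
eef_pos: [0.586, -0.0915, 0.2677]
orientation: [[-0.922, 0.387, -0.002], [0.387, 0.922, 0.0], [0.002, -0.001, -1.0]]
contact_force: [-0.3, -0.1, 0.5]
opening: 0.0007
```

```bash
python3 - <<'E'
from h import *
s=manip.observe(); print(s['eef_pos'],s['contact_force'])
a=[snap('wrist',f'w9_{i}.png') for i in range(10)]
print(manip.observe()['clock'])
cv2.imwrite('pics/c9.png',cv2.resize(np.hstack([x[:,140:450,::-1] for x in (a[0],a[4],a[9])]),(800,360)))
E
```

```text
[ 0.58604676 -0.09149014  0.2677134 ] [-0.28066609 -0.11075846  0.54512941]
24.5
```

View pics/c9.png

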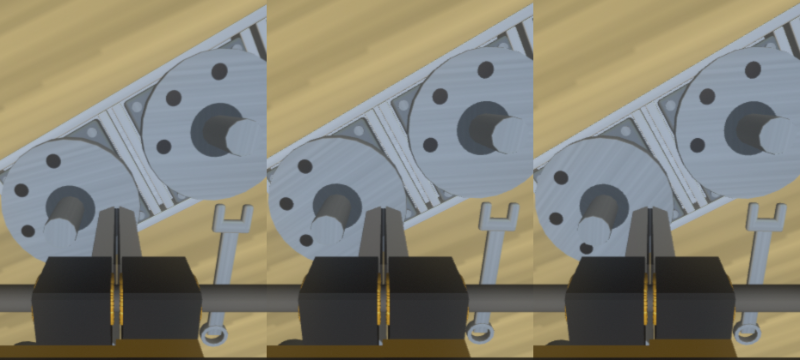

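The right wheel coasts too, its holes moving from (21,190) to (555,219) in the panels. So the middle unit is the one that binds. I'll refine its axle position from the wrist pictures I already have.

```bash
python3 - <<'E'
from h import *
a=cv2.imread('pics/w7_9.png')[225:325,140:300]; b=cv2.imread('pics/w9_9.png')[100:200,330:490]
cv2.imwrite('pics/c10.png',cv2.resize(np.hstack([a,b]),None,fx=2.5,fy=2.5,interpolation=cv2.INTER_CUBIC))
E
```

```text
(no output)
```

View pics/c10.png

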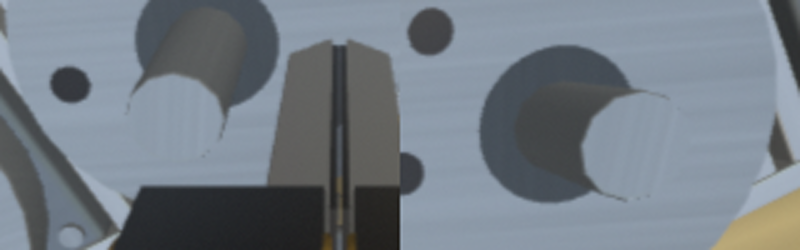

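>>> {"method": "move_arm", "body": {
  "rows": [
    {"x": 0, "y": 0, "z": 0.8, "twist": 0, "gripper": 0},
    {"x": 0, "y": 0, "z": 0.9, "twist": 0, "gripper": 0},
    {"x": 0, "y": 0, "z": 0.9, "twist": 0, "gripper": 0.2},
    {"x": -0.2, "y": 0.6, "z": 0.7, "twist": 0, "gripper": 0.5},
    {"x": -0.2, "y": 0.6, "z": 0, "twist": 0, "gripper": 0.5},
    {"x": -0.2, "y": 0.6, "z": 0, "twist": 0, "gripper": 0.5},
    {"x": -0.2, "y": 0.6, "z": 0, "twist": 0, "gripper": 0.5},
    {"x": -0.2, "y": 0.6, "z": 0, "twist": 0, "gripper": 0.5},
    {"x": -0.3, "y": 0.64, "z": 0, "twist": 0, "gripper": 0.5},
    {"x": 0, "y": 0, "z": 0, "twist": 0, "gripper": 0.5}
  ]
}}

```text
clock: 25.5
eef_pos: [0.5532, 0.0017, 0.35]
orientation: [[-0.923, 0.384, -0.002], [0.384, 0.923, 0.001], [0.002, -0.0, -1.0]]
contact_force: [-0.9, -0.4, 0.2]
opening: 0.0469
```

```bash
python3 - <<'E'
from h import *
s=manip.observe(); print(s['eef_pos'],s['opening']); snap('wrist','w11.png'); snap('top','t11.png')
E
```

```text
[0.55324795 0.0016622  0.34999964] 0.046864045287317184
```

View pics/w11.png

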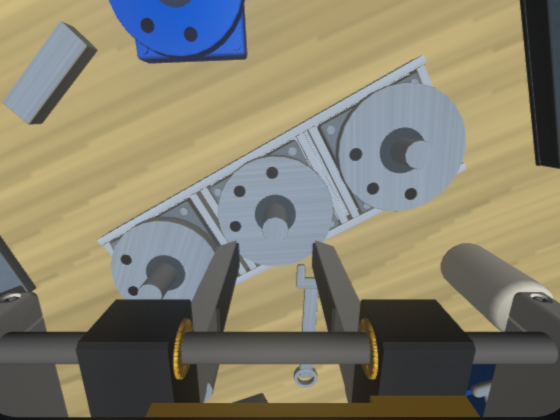

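```bash
python3 - <<'E'
from h import *
s=manip.observe(); R=np.array(s['orientation'])
print(s['eef_pos'])
print('w11',ray('wrist',275,230,.098,s))
for p,u,v in [((.5715,.0328,.2658),210,271),((.586,-.0915,.2677),422,158)]:
    q=dict(eef_pos=np.array(p),orientation=np.array([[-.922,.387,0],[.387,.922,0],[0,0,-1.]])); print(ray('wrist',u,v,.098,q))
a=cv2.imread('pics/w11.png')[195:265,235:315]
cv2.imwrite('pics/c11.png',cv2.resize(a,None,fx=7,fy=7,interpolation=cv2.INTER_CUBIC))
E
```

```text
[ 0.55394206 -0.00063727  0.35038943]
w11 [ 0.5561308  -0.00136165  0.098     ]
[0.55311264 0.00304408 0.098     ]
[5.53513026e-01 5.38475653e-04 9.80000000e-02]
```

View pics/c11.png

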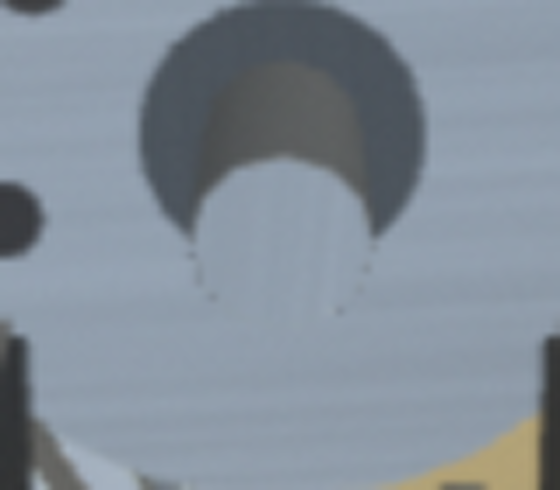

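>>> {"method": "move_arm", "body": {
  "rows": [
    {"x": 0, "y": 0, "z": -0.6, "twist": 0, "gripper": 0.5},
    {"x": 0, "y": 0, "z": -0.8, "twist": 0, "gripper": 0.5},
    {"x": 0, "y": 0, "z": -0.8, "twist": 0, "gripper": 0.5},
    {"x": 0, "y": 0, "z": -0.6, "twist": 0, "gripper": 0.5},
    {"x": 0, "y": 0, "z": -0.4, "twist": 0, "gripper": 0.5},
    {"x": 0, "y": 0, "z": -0.2, "twist": 0, "gripper": 0.5},
    {"x": 0, "y": 0, "z": -0.1, "twist": 0, "gripper": 0.5},
    {"x": 0, "y": 0, "z": 0, "twist": 0, "gripper": 0.5},
    {"x": 0, "y": 0, "z": 0, "twist": 0, "gripper": 0.5}
  ]
}}

```text
clock: 26.5
eef_pos: [0.5543, -0.001, 0.2639]
orientation: [[-0.922, 0.387, 0.001], [0.387, 0.922, 0.0], [-0.001, 0.0, -1.0]]
contact_force: [-0.6, -0.5, 0.6]
opening: 0.0471
```

```bash
python3 - <<'E'
from h import *
s=manip.observe(); print(s['eef_pos'],s['contact_force']); snap('wrist','w12.png')
E
```

```text
[ 0.55430539 -0.00104693  0.26391083] [-0.59958259 -0.49308096  0.61060208]
```

View pics/w12.png

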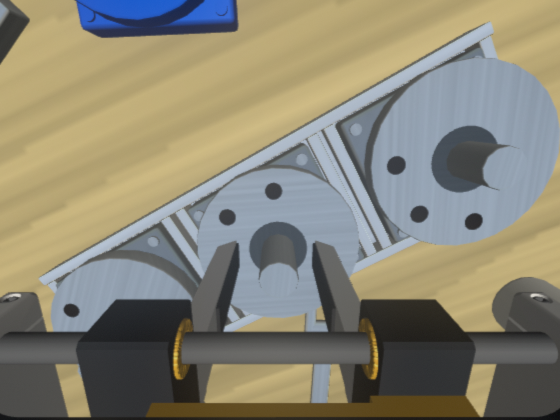

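The middle axle, top at (278,277), lies centred between the fingers. Closing.

>>> {"method": "move_arm", "body": {
  "rows": [
    {"x": 0, "y": 0, "z": 0, "twist": 0, "gripper": 0.1},
    {"x": 0, "y": 0, "z": 0, "twist": 0, "gripper": 0.1},
    {"x": 0, "y": 0, "z": 0, "twist": 0, "gripper": 0.1},
    {"x": 0, "y": 0, "z": 0, "twist": 0, "gripper": 0.1},
    {"x": 0, "y": 0, "z": 0, "twist": 0, "gripper": 0.1},
    {"x": 0, "y": 0, "z": 0, "twist": 0, "gripper": 0.1}
  ],
  "force": 45
}}

```text
clock: 27.15
eef_pos: [0.5542, -0.0007, 0.2635]
orientation: [[-0.922, 0.387, 0.0], [0.387, 0.922, 0.0], [-0.0, 0.0, -1.0]]
contact_force: [0.5, 4.8, 3.0]
opening: 0.0214
```

>>> {"method": "move_arm", "body": {
  "rows": [
    {"x": 0, "y": 0, "z": 0.1, "twist": 0, "gripper": 0.1},
    {"x": 0, "y": 0, "z": 0.1, "twist": 0, "gripper": 0.1},
    {"x": 0, "y": 0, "z": 0.2, "twist": 0, "gripper": 0.1},
    {"x": 0, "y": 0, "z": 0.2, "twist": 0, "gripper": 0.1},
    {"x": 0, "y": 0, "z": 0, "twist": 0, "gripper": 0.1}
  ]
}}

```text
clock: 27.65
eef_pos: [0.5543, -0.0012, 0.2791]
orientation: [[-0.922, 0.388, 0.001], [0.388, 0.922, -0.0], [-0.001, 0.0, -1.0]]
contact_force: [0.5, 0.6, -8.1]
opening: 0.0211
```

>>> {"method": "move_arm", "body": {
  "rows": [
    {"x": 0, "y": 0, "z": 0.3, "twist": 0, "gripper": 0.1},
    {"x": 0, "y": 0, "z": 0.5, "twist": 0, "gripper": 0.1},
    {"x": 0, "y": 0, "z": 0.7, "twist": 0, "gripper": 0.1},
    {"x": 0, "y": 0, "z": 0.8, "twist": 0, "gripper": 0.1},
    {"x": 0, "y": 0, "z": 0.8, "twist": 0, "gripper": 0.1},
    {"x": 0, "y": 0, "z": 0.7, "twist": 0, "gripper": 0.1},
    {"x": 0, "y": 0, "z": 0.5, "twist": 0, "gripper": 0.1},
    {"x": 0, "y": 0, "z": 0.3, "twist": 0, "gripper": 0.1},
    {"x": 0, "y": 0, "z": 0.1, "twist": 0, "gripper": 0.1},
    {"x": 0, "y": 0, "z": 0, "twist": 0, "gripper": 0.1}
  ]
}}

```text
clock: 28.65
eef_pos: [0.554, -0.001, 0.3957]
orientation: [[-0.922, 0.387, -0.0], [0.387, 0.922, -0.0], [0.0, -0.0, -1.0]]
contact_force: [-0.1, -0.6, -8.5]
opening: 0.0213
```

```bash
python3 - <<'E'
from h import *
s=manip.observe(); print(s['eef_pos'],s['contact_force'],s['opening']); snap('wrist','w13.png');snap('scene','s13.png')
E
```

```text
[ 0.55402437 -0.0010471   0.39572719] [-0.05399006 -0.60706069 -8.48165589] 0.021252895464490055
```

View pics/w13.png

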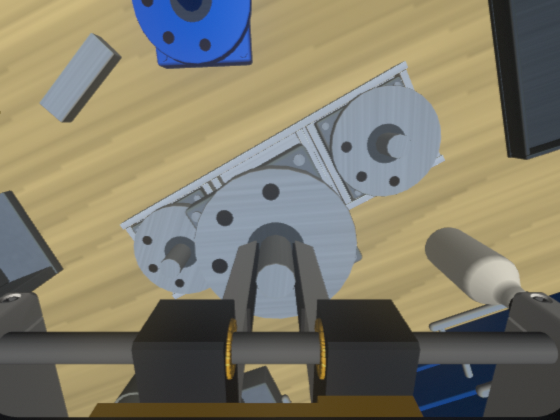

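View pics/s13.png

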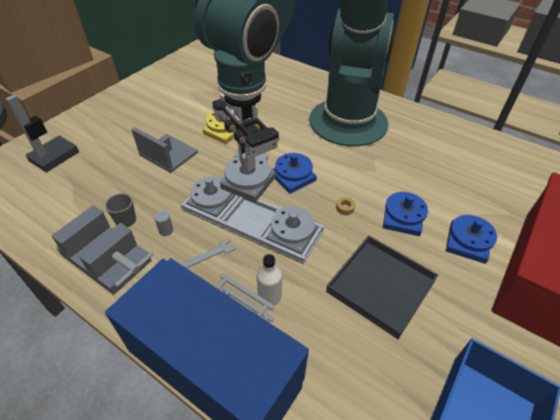

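The unit hangs level. The two others, at (210,187) and (293,226) in the scene view, are still seated, and the middle pocket is empty. Now over to the tray.

>>> {"method": "move_arm", "body": {
  "rows": [
    {"x": -0.01, "y": 0.3, "z": 0, "twist": 0, "gripper": 0.1},
    {"x": -0.03, "y": 0.6, "z": 0, "twist": 0, "gripper": 0.1},
    {"x": -0.04, "y": 0.9, "z": 0, "twist": 0, "gripper": 0.1},
    {"x": -0.04, "y": 1.0, "z": 0, "twist": 0, "gripper": 0.1},
    {"x": -0.04, "y": 1.0, "z": 0, "twist": 0, "gripper": 0.1},
    {"x": -0.04, "y": 1.0, "z": 0, "twist": 0, "gripper": 0.1},
    {"x": -0.04, "y": 1.0, "z": 0, "twist": 0, "gripper": 0.1},
    {"x": -0.04, "y": 1.0, "z": 0, "twist": 0, "gripper": 0.1},
    {"x": -0.04, "y": 1.0, "z": 0, "twist": 0, "gripper": 0.1},
    {"x": -0.04, "y": 1.0, "z": 0, "twist": 0, "gripper": 0.1}
  ]
}}

```text
clock: 29.75
eef_pos: [0.5444, 0.2214, 0.3956]
orientation: [[-0.922, 0.386, -0.001], [0.386, 0.922, 0.0], [0.001, -0.0, -1.0]]
contact_force: [0.0, 0.7, -8.3]
opening: 0.0214
```

>>> {"method": "move_arm", "body": {
  "rows": [
    {"x": -0.04, "y": 1.0, "z": 0, "twist": 0, "gripper": 0.1},
    {"x": -0.04, "y": 1.0, "z": 0, "twist": 0, "gripper": 0.1},
    {"x": -0.04, "y": 1.0, "z": 0, "twist": 0, "gripper": 0.1},
    {"x": -0.04, "y": 1.0, "z": 0, "twist": 0, "gripper": 0.1},
    {"x": -0.05, "y": 0.9, "z": 0, "twist": 0, "gripper": 0.1},
    {"x": -0.04, "y": 0.6, "z": 0, "twist": 0, "gripper": 0.1},
    {"x": -0.02, "y": 0.35, "z": 0, "twist": 0, "gripper": 0.1},
    {"x": -0.02, "y": 0.25, "z": 0, "twist": 0, "gripper": 0.1},
    {"x": 0, "y": 0, "z": 0, "twist": 0, "gripper": 0.1}
  ]
}}

```text
clock: 30.65
eef_pos: [0.5377, 0.3717, 0.3957]
orientation: [[-0.922, 0.387, -0.0], [0.387, 0.922, -0.0], [0.0, -0.0, -1.0]]
contact_force: [1.0, -0.3, -8.1]
opening: 0.0216
```

```bash
python3 - <<'E'
from h import *
s=manip.observe(); print(s['eef_pos'],s['contact_force'],s['opening']); snap('wrist','w14.png');snap('scene','s14.png')
E
```

```text
[0.5377295  0.37173042 0.3957303 ] [ 0.95700145 -0.30168533 -8.12184135] 0.021559521990038365
```

View pics/w14.png

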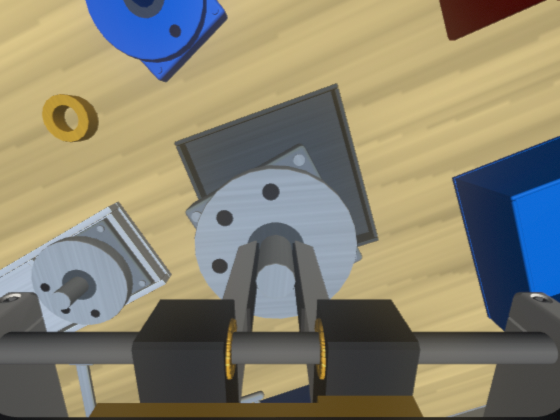

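View pics/s14.png

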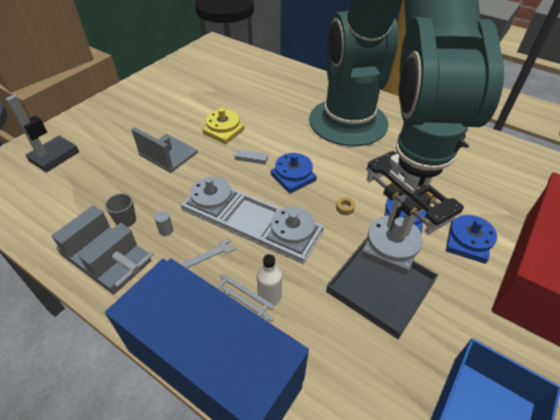

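```bash
python3 - <<'E'
from h import *
P=np.array([ray('wrist',u,v,.03) for u,v in [(177,143),(337,85),(377,240)]]); print(P, (P[0]+P[2])/2)
E
```

```text
[[0.44167866 0.29274391 0.03      ]
 [0.45433367 0.47728205 0.03      ]
 [0.63973174 0.46311541 0.03      ]] [0.5407052  0.37792966 0.03      ]
```

>>> {"method": "move_arm", "body": {
  "rows": [
    {"x": 0, "y": 0, "z": -0.4, "twist": 0, "gripper": 0.1},
    {"x": 0, "y": 0, "z": -0.7, "twist": 0, "gripper": 0.1},
    {"x": 0, "y": 0, "z": -0.8, "twist": 0, "gripper": 0.1},
    {"x": 0, "y": 0, "z": -0.8, "twist": 0, "gripper": 0.1},
    {"x": 0, "y": 0, "z": -0.6, "twist": 0, "gripper": 0.1},
    {"x": 0, "y": 0, "z": -0.4, "twist": 0, "gripper": 0.1},
    {"x": 0, "y": 0, "z": 0, "twist": 0, "gripper": 0.1},
    {"x": 0, "y": 0, "z": 0, "twist": 0, "gripper": 0.1}
  ]
}}

```text
clock: 31.55
eef_pos: [0.5381, 0.3714, 0.3039]
orientation: [[-0.922, 0.388, 0.001], [0.388, 0.922, 0.0], [-0.0, 0.0, -1.0]]
contact_force: [-0.7, 0.4, -7.1]
opening: 0.0213
```

>>> {"method": "move_arm", "body": {
  "rows": [
    {"x": 0, "y": 0.05, "z": -0.3, "twist": 0, "gripper": 0.1},
    {"x": 0, "y": 0.05, "z": -0.4, "twist": 0, "gripper": 0.1},
    {"x": 0, "y": 0, "z": -0.4, "twist": 0, "gripper": 0.1},
    {"x": 0, "y": 0, "z": -0.3, "twist": 0, "gripper": 0.1},
    {"x": 0, "y": 0, "z": -0.1, "twist": 0, "gripper": 0.1},
    {"x": 0, "y": 0, "z": 0, "twist": 0, "gripper": 0.1}
  ]
}}

```text
clock: 32.15
eef_pos: [0.5378, 0.3739, 0.2653]
orientation: [[-0.922, 0.387, -0.001], [0.387, 0.922, -0.001], [0.0, -0.001, -1.0]]
contact_force: [-0.6, -0.2, -8.5]
opening: 0.0216
```

>>> {"method": "move_arm", "body": {
  "rows": [
    {"x": 0, "y": 0, "z": -0.04, "twist": 0, "gripper": 0.1},
    {"x": 0, "y": 0, "z": -0.04, "twist": 0, "gripper": 0.1},
    {"x": 0, "y": 0, "z": 0, "twist": 0, "gripper": 0.1}
  ]
}}

```text
clock: 32.45
eef_pos: [0.5379, 0.374, 0.264]
orientation: [[-0.922, 0.387, 0.0], [0.387, 0.922, 0.0], [-0.0, 0.0, -1.0]]
contact_force: [-1.1, -0.2, -8.6]
opening: 0.0215
```

>>> {"method": "move_arm", "body": {
  "rows": [
    {"x": 0, "y": 0, "z": -0.04, "twist": 0, "gripper": 0.1},
    {"x": 0, "y": 0, "z": -0.04, "twist": 0, "gripper": 0.1},
    {"x": 0, "y": 0, "z": 0, "twist": 0, "gripper": 0.1}
  ]
}}

```text
clock: 32.75
eef_pos: [0.5378, 0.3739, 0.2618]
orientation: [[-0.922, 0.387, -0.0], [0.387, 0.922, -0.0], [0.0, -0.0, -1.0]]
contact_force: [-0.0, 0.5, -7.4]
opening: 0.0211
```

>>> {"method": "move_arm", "body": {
  "rows": [
    {"x": 0, "y": 0, "z": -0.04, "twist": 0, "gripper": 0.1},
    {"x": 0, "y": 0, "z": 0, "twist": 0, "gripper": 0.1}
  ]
}}

```text
clock: 32.95
eef_pos: [0.5378, 0.3739, 0.2608]
orientation: [[-0.922, 0.387, -0.0], [0.387, 0.922, -0.0], [0.0, -0.0, -1.0]]
contact_force: [-1.0, -0.4, -8.0]
opening: 0.0215
```

>>> {"method": "move_arm", "body": {
  "rows": [
    {"x": 0, "y": 0, "z": -0.03, "twist": 0, "gripper": 0.1},
    {"x": 0, "y": 0, "z": 0, "twist": 0, "gripper": 0.1}
  ]
}}

```text
clock: 33.15
eef_pos: [0.5379, 0.3739, 0.2606]
orientation: [[-0.922, 0.387, 0.0], [0.387, 0.922, 0.0], [-0.0, 0.0, -1.0]]
contact_force: [-3.6, -2.3, 1.1]
opening: 0.0212
```

>>> {"method": "move_arm", "body": {
  "rows": [
    {"x": 0, "y": 0, "z": -0.03, "twist": 0, "gripper": 0.1},
    {"x": 0, "y": 0, "z": 0, "twist": 0, "gripper": 0.1}
  ]
}}

```text
clock: 33.35
eef_pos: [0.5379, 0.3739, 0.2605]
orientation: [[-0.922, 0.387, 0.0], [0.387, 0.922, 0.0], [0.0, 0.0, -1.0]]
contact_force: [-8.0, -5.2, 12.9]
opening: 0.0215
```

>>> {"method": "move_arm", "body": {
  "rows": [
    {"x": 0, "y": 0, "z": 0.03, "twist": 0, "gripper": 0.1},
    {"x": 0, "y": 0, "z": 0, "twist": 0, "gripper": 0.1}
  ]
}}

```text
clock: 33.55
eef_pos: [0.5379, 0.3739, 0.2605]
orientation: [[-0.922, 0.387, 0.0], [0.387, 0.922, 0.0], [-0.0, 0.0, -1.0]]
contact_force: [-4.7, -2.4, 4.3]
opening: 0.0214
```

>>> {"method": "move_arm", "body": {
  "rows": [
    {"x": 0, "y": 0, "z": 0, "twist": 0, "gripper": 0.3},
    {"x": 0, "y": 0, "z": 0, "twist": 0, "gripper": 0.5},
    {"x": 0, "y": 0, "z": 0, "twist": 0, "gripper": 0.5},
    {"x": 0, "y": 0, "z": 0, "twist": 0, "gripper": 0.5}
  ],
  "force": 10
}}

```text
clock: 33.95
eef_pos: [0.538, 0.374, 0.2602]
orientation: [[-0.922, 0.387, 0.0], [0.387, 0.922, 0.0], [-0.0, 0.0, -1.0]]
contact_force: [0.5, 0.3, -0.4]
opening: 0.0465
```

>>> {"method": "move_arm", "body": {
  "rows": [
    {"x": 0, "y": 0, "z": 0.3, "twist": 0, "gripper": 0.5},
    {"x": 0, "y": 0, "z": 0.6, "twist": 0, "gripper": 0.5},
    {"x": 0, "y": 0, "z": 0.9, "twist": 0, "gripper": 0.5},
    {"x": 0, "y": 0, "z": 0.9, "twist": 0, "gripper": 0.5},
    {"x": 0, "y": 0, "z": 0.9, "twist": 0, "gripper": 0.5},
    {"x": 0, "y": 0, "z": 0.9, "twist": 0, "gripper": 0.5},
    {"x": 0, "y": 0, "z": 0.9, "twist": 0, "gripper": 0.5},
    {"x": 0, "y": 0, "z": 0.5, "twist": 0, "gripper": 0.5},
    {"x": 0, "y": 0, "z": 0, "twist": 0, "gripper": 0.5},
    {"x": 0, "y": 0, "z": 0, "twist": 0, "gripper": 0.5}
  ]
}}

```text
clock: 34.95
eef_pos: [0.5377, 0.3739, 0.4072]
orientation: [[-0.922, 0.387, -0.0], [0.387, 0.922, -0.0], [0.0, -0.0, -1.0]]
contact_force: [-0.2, 0.5, -0.7]
opening: 0.0472
```

```bash
python3 - <<'E'
from h import *
s=manip.observe(); print(s['eef_pos'],s['contact_force'],s['opening']); snap('wrist','w15.png');snap('scene','s15.png')
E
```

```text
[0.53768371 0.37386203 0.40721634] [-0.17041376  0.49323146 -0.65611782] 0.04719413621102095
```

View pics/w15.png

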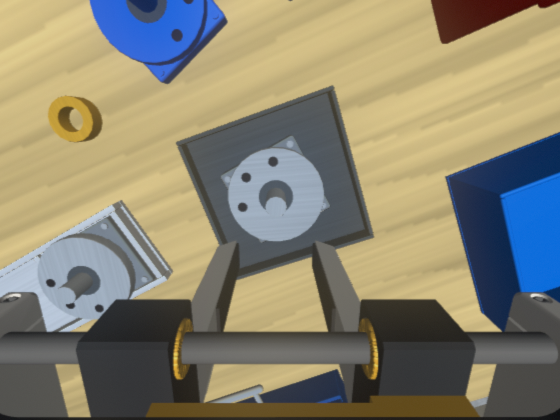

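View pics/s15.png

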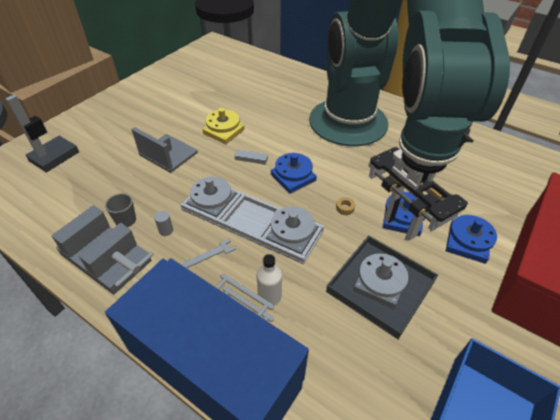

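The unit stands level near the middle of the tray: (277,195) in the wrist view, (383,275) in the scene view. Both free units are seated and the bystanders look unmoved. Handing in.

```bash
python3 - <<'E'
from h import *
print(manip.job_done())
E
```

```text
the job is handed in; nothing more can be done
None
```

The middle unit is the one that binds. It now stands upright and flat near the middle of the rework tray, and I handed the job in at about 35 s.

- **Spin test:** I turned each wheel about 150–180° counter-clockwise with the closed fingertip, using roughly 5–6 N (never above 6 N in the readings). The left and right wheels kept coasting after I let go. The middle one stopped at once and had dragged at up to about 2.8 N.
- **Move:** Only after all three were tried did I lift the middle unit by its axle; it weighed about 8 N, as expected. I lowered it in steps of about 1 mm. The tray reading briefly reached about 13 N upward at touchdown, so I eased off before letting go.
- **Last checks:** The final pictures show it level inside the tray, the other two units in their pockets, and the bystanders looking unmoved. The gripper was clear and touching nothing.
- **Disagreement and refusals:** The tray centre read from the top and wrist cameras differed by about 6 mm, well inside the room available. My first three move calls were refused because a field was missing, and nothing moved.

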